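# Fetch the spectacle case from behind the bottles

### The job

Fetch the black spectacle case into the blue job tray: first clear all three bottles off the white riser onto the flat grey parking mat without pushing the case about, then lay the case flat in the tray, lid up, and only after that put each bottle back standing in the middle of the coaster of its own cap colour. Set everything down gently instead of dropping it, don't tip a bottle over, and leave the yellow-lidded screw pot where it stands.

Things in the scene. Friction and masses are not known exactly. Their poses are not given: they have to be found in the camera images.
- bottle_blue: white lens-care bottle with a blue cap and blue band, loose, about 120 g, 106 mm tall; straight round side 38 mm across from its foot up to 72 mm, above that a narrower cap 28 mm across. Origin: centre of its underside; z up. It starts standing on the coaster of its own colour.
- bottle_red: amber lens-care bottle with a red cap and red band, loose, about 120 g, 98 mm tall; straight round side 38 mm across from its foot up to 72 mm, above that a narrower cap 28 mm across. Origin: centre of its underside; z up. It starts standing on the coaster of its own colour.
- bottle_green: grey lens-care bottle with a green cap and green band, loose, about 120 g, 90 mm tall; straight round side 38 mm across from its foot up to 72 mm, above that a narrower cap 28 mm across. Origin: centre of its underside; z up. It starts standing on the coaster of its own colour.
- coaster_blue: blue coaster, a fixed disc 52 mm across and 3 mm thick, the home of the blue-capped bottle. Origin: centre of its underside, z up; its top is 3 mm above that. The three coasters lie in a row, 70 mm apart, along the robot-side edge of a fixed white riser board (130 x 220 mm, 10 mm high).
- coaster_red: red coaster, a fixed disc 52 mm across and 3 mm thick, the home of the red-capped bottle. Origin: centre of its underside, z up; its top is 3 mm above that. The three coasters lie in a row, 70 mm apart, along the robot-side edge of a fixed white riser board (130 x 220 mm, 10 mm high).
- coaster_green: green coaster, a fixed disc 52 mm across and 3 mm thick, the home of the green-capped bottle. Origin: centre of its underside, z up; its top is 3 mm above that. The three coasters lie in a row, 70 mm apart, along the robot-side edge of a fixed white riser board (130 x 220 mm, 10 mm high).
- case: black hard spectacle case with a brass badge on its lid, loose, about 140 g, a box 140 mm long (its x), 52 mm wide (its y), 36 mm tall. Origin: centre of its underside; z up through the lid. It starts on the white riser (10 mm high) behind the row of bottles, its length along the row, only about 11 mm from the bottles' sides; 30 mm or more is free of tall things on its far side.
- pot: small clear screw pot with a yellow lid, loose, 24 mm across, 26 mm tall; stands on the riser about 12 mm from one end of the case. To be left alone. Origin: centre of its underside.
- mat: flat grey parking mat, fixed, 160 x 160 mm (x, y), 3 mm thick, on the table to one side, empty at the start. Origin: centre of its underside; its top is 3 mm above that.
- tray: open blue job tray, fixed, 180 x 130 mm outside (x, y), walls 4 mm thick and 26 mm high, floor 4 mm thick, so 172 x 122 mm inside; on the table on the other side of the riser from the mat, empty at the start. Origin: centre of its underside.

How it is judged (in metres and radians):
On the way, in this order (a step that is already met when the one before it is completed fails the run):
1. all three bottles stand on the parking mat, the case still in its place (moved less than 30 mm) (x of bottle_blue in the frame of mat between -0.08 and 0.08 m and y of bottle_blue in the frame of mat between -0.08 and 0.08 m and z of each of bottle_blue, bottle_red, bottle_green in the frame of mat below 0.007 m and angle between each of bottle_blue, bottle_red, bottle_green's own z axis and vertical below 0.1 rad and linear speed of each of bottle_blue, bottle_red, bottle_green below 0.03 m/s and x of bottle_red in the frame of mat between -0.08 and 0.08 m and y of bottle_red in the frame of mat between -0.08 and 0.08 m and x of bottle_green in the frame of mat between -0.08 and 0.08 m and y of bottle_green in the frame of mat between -0.08 and 0.08 m and distance of case from where it was at the start of the episode below 0.03 m), for 0.2 s.
2. the case lies flat in the job tray while the three bottles stand on the mat (x of case in the frame of tray between -0.03 and 0.03 m and y of case in the frame of tray between -0.05 and 0.05 m and z of case in the frame of tray below 0.01 m and angle between each of case, bottle_blue, bottle_red, bottle_green's own z axis and vertical below 0.1 rad and linear speed of each of case, bottle_blue, bottle_red, bottle_green below 0.03 m/s and x of bottle_blue in the frame of mat between -0.08 and 0.08 m and y of bottle_blue in the frame of mat between -0.08 and 0.08 m and z of each of bottle_blue, bottle_red, bottle_green in the frame of mat below 0.007 m and x of bottle_red in the frame of mat between -0.08 and 0.08 m and y of bottle_red in the frame of mat between -0.08 and 0.08 m and x of bottle_green in the frame of mat between -0.08 and 0.08 m and y of bottle_green in the frame of mat between -0.08 and 0.08 m), for 0.2 s.
At the end, for the whole second after the job is handed in: The case lies at rest, flat and lid up on the floor of the job tray; each bottle stands upright at rest on the coaster of its own cap colour, its centre within 12 mm of the coaster's centre; the screw pot is within 20 mm of where it stood (x of case in the frame of tray between -0.03 and 0.03 m and y of case in the frame of tray between -0.05 and 0.05 m and z of case in the frame of tray below 0.01 m and angle between each of case, bottle_blue, bottle_red, bottle_green's own z axis and vertical below 0.1 rad and linear speed of each of case, bottle_blue, bottle_red, bottle_green below 0.03 m/s and horizontal distance between bottle_blue and coaster_blue below 0.012 m and z of bottle_blue in the frame of coaster_blue below 0.008 m and horizontal distance between bottle_red and coaster_red below 0.012 m and z of bottle_red in the frame of coaster_red below 0.008 m and horizontal distance between bottle_green and coaster_green below 0.012 m and z of bottle_green in the frame of coaster_green below 0.008 m and distance of pot from where it was at the start of the episode below 0.02 m); the robot touches nothing.
It fails at once if a bottle is tipped over (more than 35 degrees) (angle between any of bottle_blue, bottle_red, bottle_green's own z axis and vertical above 0.61 rad).
It fails at once if the screw pot is shifted by more than 20 mm (distance of pot from where it was at the start of the episode above 0.02 m).
It fails at once if a bottle or the case is dropped (falls free faster than 0.6 m/s, some 20 mm) ((linear speed of bottle_blue above 0.6 m/s and contact force between bottle_blue and the fingers below 0.05 N) or (linear speed of bottle_red above 0.6 m/s and contact force between bottle_red and the fingers below 0.05 N) or (linear speed of bottle_green above 0.6 m/s and contact force between bottle_green and the fingers below 0.05 N) or (linear speed of case above 0.6 m/s and contact force between case and the fingers below 0.05 N)).
It also fails if it takes over 141 s, if anything falls off the work surface, if the arm or the gripper's body presses on something with over 40 N, if the wrist force passes 120 N, or if a joint passes its speed limit or range.

### The arm

A 6-joint arm with a two-finger parallel gripper is mounted at the origin on the work surface. World frame = base frame: x ahead of the robot, y to its left, z up, the work surface at z = 0. Lengths are in mm, angles in degrees, forces in N, time in s.
With the tool pointing down it reaches from about 300 to 775 mm from the base axis. Payload 14.6 kg.
Tool frame: the origin (TCP) lies midway between the tips of the shut fingers; the grasp point (between the pads) lies 19 mm behind it; y points along the fingers, z is the direction in which the jaws open and shut, and the axes are right-handed (so a half turn about y gives the same grasp; the last joint's range is limited). The gripper opens to 85 mm and grips with 20 to 120 N. Pads are 22 mm wide; open, the fingers measure 114 mm over their backs; the gripper's body (76 mm by 85 mm) begins 54 mm behind the grasp point. The pads swing forward as they close: fully open they stand 13 mm farther back than shut.
Start: joints at [67.059, 17.183, 87.147, -0, 75.671, -3.816], TCP at [180.197, 519.633, 231.281] pointing down, gripper open.
Joint ranges: [-173.82, 173.82], [-45.26, 126.66], [13.44, 144.39], [-59.66, 239.66], [0, 175.72], [-146.38, 146.38]. Speed limits (degrees/s): [127.2, 127.2, 147.25, 180, 180, 180].

### API

Orientations are given as a 3x3 rotation matrix whose columns are the frame's x, y, z axes.
In Python, from cell import ctrl gives the robot as it stands. The module is installed in compiled form; this text tells all that it offers.
- The arm moves only by the shell command python3 -m jog 'ROWS' [FORCE]. ROWS is JSON, a list of rows, each an object of numbers: "x", "y", "z": the shift along the tool's x, y, z in m; "rx", "ry", "rz": the turn, a rotation vector about the tool's x, y, z in degrees; "fingers": the opening in per cent of the stroke, from 0 (shut) to 100 (fully open). A call has 1 to 12 rows; each row shifts and turns the commanded pose from where the row before left it, along the tool's axes as they then stand; what a row does not reach is not made up. A row lasts 1/8 s, in which the tool goes at most 62.5 mm and 10.7 degrees, less where a joint would pass 70% of its speed; a pose out of reach is approached as far as the arm can. A call with a gripper value outside its range is refused whole. The fingers move at their own pace and stop on an object; FORCE is the grip in N (left out, the last holds). Time passes only in rows, so rows that do not move let the fingers close. It gives the time, the measured TCP pose, the force and the opening at its end, in the units of the state.
- ctrl.read_state(): the state, without advancing time (a new reading comes with each control period).
- ctrl.grab_frame(name): name is "scene" or "top"; returns a dict with "image" (400x640x3 uint8, blue, green, red), "vertical_fov" (degrees; the focal length in pixels is half the picture's height over the tangent of half this angle, whatever the lens; pixels are square), "cx", "cy" (the principal point, pixels), "R" (3x3) and "t" (3): a world point X has camera coordinates R X + t. Camera axes: x right, y down, z forward; pixel columns grow to the right and rows downward; lengths in mm; the calibration is good to about 2 mm. A picture is of the moment at which its call begins. There is no depth.
- ctrl.hand_in(): hands the job in, once; it reports no verdict.
Trained networks look in a picture, given as the dict that the camera call returned (one of the last four; its "shot" number tells which), for a name from the list of things; names that differ only in an ending like _2 or _b are one class to them, and where a whole thing is asked for, a point or a joint stands for the part that bears it (a point fixed in the world has none). Each returns a list of dicts, best first, with "confidence" (0 to 1); they miss things now and then, are a little off and sometimes report something else, mostly with a low value. They report only what shows in the picture. A call takes as long as a camera call.
- ctrl.silhouettes(picture, label): "pixels" (400x640 bool, what is visible of it).
- ctrl.tip_of(picture, label): "point" ([x, y, z] in mm, in world coordinates, good to about 4 mm: a listed point, or the origin of a listed thing).
The state is a dict: "clock": time; "joint_pos": joint angles; "qd": joint speeds; "effort": joint torques, N m; "tcp_pos": TCP position; "tool_rot": TCP orientation; "force": force on the tool from outside, world axes, zero at the start; "torque": the same for the moment, N m; "gripper_width": finger opening in mm.
Only numpy, scipy, OpenCV 4.12 (cv2) and the standard library are available. Lean on these libraries where they do the work, as an engineer would, in place of code of your own. Each camera call takes 0.05 s, during which the arm holds its last target. There are 200 camera calls.

## Working session

There is one attempt and no reset: what is moved stays moved. The work goes in short steps, Python scripts to look and compute and a shell command to move; the robot and the scene stay as the last step left them, time stands still between calls to the robot, and variables do not carry over. Pictures are saved under pics/ and viewed, and the job is handed in when it is done.

```bash
mkdir -p pics
cat > h.py <<'E'
import numpy as np, cv2
from cell import ctrl
np.set_printoptions(precision=1,suppress=True)
def shot(cam,name):
    p=ctrl.grab_frame(cam); cv2.imwrite(f'pics/{name}.png',p['image']); return p
def st():
    s=ctrl.read_state(); print('t',s['clock'],'tcp',np.array(s['tcp_pos']),'F',np.array(s['force']),'w',s['gripper_width']); return s
def proj(p,X):
    f=200/np.tan(np.radians(p['vertical_fov']/2)); c=np.array(p['R'])@np.array(X)+np.array(p['t']); return np.array([f*c[0]/c[2]+p['cx'],f*c[1]/c[2]+p['cy']])
def ray(p,u,v,z):
    f=200/np.tan(np.radians(p['vertical_fov']/2)); R=np.array(p['R']);t=np.array(p['t'])
    d=R.T@np.array([(u-p['cx'])/f,(v-p['cy'])/f,1]); o=-R.T@t; return o+d*(z-o[2])/d[2]
E
python3 - <<'E'
from h import *
s=st(); print(np.array(s['tool_rot']))
N=['bottle_blue','bottle_red','bottle_green','coaster_blue','coaster_red','coaster_green','case','pot','mat','tray']
for cam in ['scene','top']:
    p=shot(cam,cam+'0'); print(cam,-np.array(p['R']).T@np.array(p['t']))
    for n in N:
        for d in ctrl.tip_of(p,n)[:2]: print(n,np.array(d['point']),round(d['confidence'],2),proj(p,d['point']))
E
```

```text
t 0.0 tcp [180.1 519.4 230.7] F [-0.3  0.4  1.1] w 85.77871410570717
[[ 0.9 -0.   0.3]
 [-0.3 -0.   0.9]
 [-0.  -1.  -0. ]]
scene [896.6 215.5 667.1]
bottle_blue [554.3   6.9  11.8] 0.85 [322.2 214.8]
bottle_red [543.6 -61.1  11.9] 0.69 [298.6 196.5]
bottle_green [566.5  74.3  14.4] 0.56 [346.8 234. ]
coaster_blue [556.9   7.2  10. ] 0.59 [321.6 216.2]
coaster_red [537.7 -63.1   5.3] 0.66 [299.5 195.9]
coaster_green [569.8  75.8   8.7] 0.72 [346.4 236.9]
case [608.6  -1.7   8.1] 0.79 [304.3 232.5]
pot [632.   84.4   9.9] 0.64 [333.9 262.4]
mat [ 434.3 -302.2   -2. ] 0.88 [245.8 126.8]
tray [493.2 284.3  -1.8] 0.56 [456.4 262.4]
top [ 470.5  -15.5 1321.5]
bottle_blue [552.6   5.1  15.9] 0.45 [312.3 203.5]
bottle_red [540.2 -65.6  12.5] 0.53 [338.4 208.2]
bottle_green [567.4  75.   14.4] 0.64 [286.5 198.1]
coaster_blue [553.7   7.8   8.4] 0.5 [311.3 203.3]
coaster_blue [563.8  73.    8.6] 0.36 [287.3 199.6]
coaster_red [540.  -59.8  12.4] 0.39 [336.3 208.3]
coaster_green [565.6  76.5   8.1] 0.59 [286.1 198.9]
case [606.9  -2.9   9.9] 0.96 [315.3 183.7]
pot [551.1   7.6   8.6] 0.69 [311.4 204.3]
pot [634.1  87.2   9.6] 0.58 [282.2 173.8]
mat [ 433.5 -304.    -1.3] 0.89 [426.  247.7]
tray [493.7 284.4  -0.2] 0.56 [209.8 225.4]
```

Run:
```python
import cv2
a=cv2.imread('pics/scene0.png')[80:350,180:540]; b=cv2.imread('pics/top0.png')[140:300,160:480]
cv2.imwrite('pics/a.png',cv2.resize(a,None,fx=2.2,fy=2.2,interpolation=2)); cv2.imwrite('pics/b.png',cv2.resize(b,None,fx=2.5,fy=2.5,interpolation=2))
from h import *
s=ctrl.read_state(); print(np.round(s['tool_rot'],4))
```

```text
[[ 0.9  0.   0.3]
 [-0.3  0.   0.9]
 [ 0.  -1.   0. ]]
```

View pics/a.png

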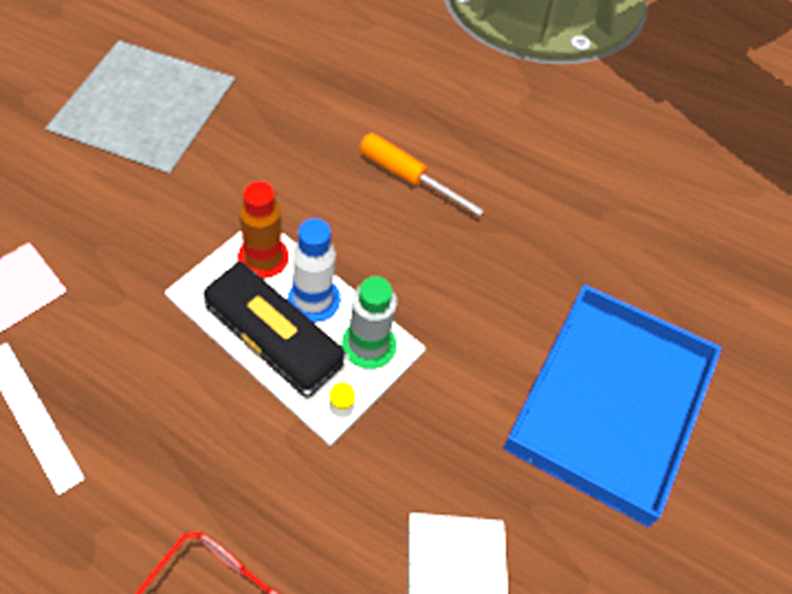

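View pics/b.png

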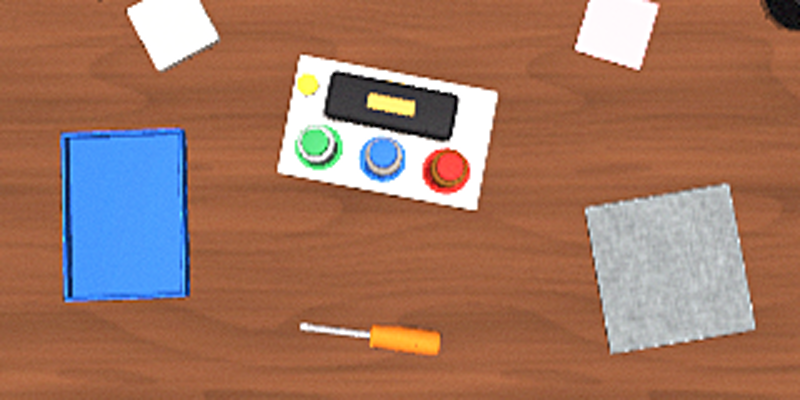

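The networks agree with the picture. The coaster row is green (567,75), blue (554,7), red (541,-62), at a yaw of about 79°. The mat is at (434,-303), the tray at (493,284), and the pot is at the green end. I'll move over red first.

```bash
cat >> h.py <<'E'
def to(x,y,z,yaw):
    s=st(); R=np.array(s['tool_rot']); cur=np.degrees(np.arctan2(R[1,2],R[0,2])); d=np.array([x,y,z])-s['tcp_pos']
    a=np.radians(yaw); X=np.array([np.sin(a),-np.cos(a)]); Z=np.array([np.cos(a),np.sin(a)])
    print('yaw %.2f tilt %.2f'%(cur,np.degrees(np.arccos(-R[2,1]))),'ry %.1f; then tool x %.1f y %.1f z %.1f mm'%(cur-yaw,X@d[:2],-d[2],Z@d[:2]))
E
python3 -m jog '[{"ry":-8.1,"fingers":60},{"x":0.033,"z":-0.036},{"x":0.033,"z":-0.036},{"x":0.033,"z":-0.036},{"x":0.033,"z":-0.036},{"x":0.033,"z":-0.036},{"x":0.033,"z":-0.036},{"x":0.033,"z":-0.036},{"x":0.033,"z":-0.036},{"x":0.033,"z":-0.036},{"x":0.033,"z":-0.036},{"x":0.033,"z":-0.036}]' 60
python3 -m jog '[{"x":0.033,"z":-0.036},{"x":0.033,"z":-0.036},{"x":0.02,"z":-0.025},{}]'
python3 - <<'E'
from h import *
to(540.6,-62.1,140,79)
E
```

```text
t 1.1 tcp [180.2 519.6 231.3] F [-0.6 -0.9 -0.1] w 85.65846496151241
yaw 70.88 tilt 0.00 ry -8.1; then tool x 464.8 y 91.3 z -502.3 mminvalid input
invalid input
```

```bash
python3 -m jog '[{"ry":-8.1,"fingers":60}]'; python3 -m jog '[{"x":0,"y":0,"z":0,"rx":0,"ry":-8.1,"rz":0,"fingers":60}]' 60
```

```text
clock: 1.23
tcp_pos: [180.2, 519.6, 231.3]
tool_rot: [[0.982, 0.0, 0.189], [-0.189, 0.0, 0.982], [0.0, -1.0, 0.0]]
force: [-0.2, 0.4, -0.5]
gripper_width: 69.9invalid input
```

```bash
python3 -m jog '[{"x":0.033,"z":-0.036}]' 60.0;echo; python3 -m jog '[{"x":0.033,"z":-0.036},{"x":0.033,"z":-0.036}]'
```

```text
invalid input
invalid input
```

```bash
python3 -m jog '[{"x":0.033,"z":-0.036,"fingers":60}]' 60;echo; python3 -m jog '[{"x":0.033,"y":0,"z":-0.036,"rx":0,"ry":0,"rz":0,"fingers":60}]'; echo;  python3 -m jog '[{"x":0.033}]'
```

```text
clock: 1.35
tcp_pos: [205.1, 478.5, 230.9]
tool_rot: [[0.982, -0.0, 0.186], [-0.186, -0.0, 0.982], [-0.0, -1.0, -0.0]]
force: [1.1, -0.2, -0.0]
gripper_width: 52.5
invalid input
invalid input
```

```bash
exec 2>&1; python3 -m jog '[{"x":0.033,"z":-0.036,"fingers":60}]';echo; python3 -m jog '[{"x":0.033,"z":-0.036,"fingers":60}]' 40; echo;  python3 -m jog '[{"x":0.033,"z":-0.036}]'; echo;  python3 -m jog '[{"x":0.033,"z":-0.036,"fingers":60},{"x":0.033,"z":-0.036,"fingers":60}]'; echo; python3 -m jog '[{"x":0.033,"z":-0.036}]' 60
```

```text
invalid input

invalid input

invalid input

invalid input

invalid input
```

All seven keys are needed in every row.

```bash
exec 2>&1; python3 -m jog '[{"x":0.033,"y":0,"z":-0.036,"rx":0,"ry":0,"rz":0,"fingers":60},{"x":0.033,"y":0,"z":-0.036,"rx":0,"ry":0,"rz":0,"fingers":60},{"x":0.033,"y":0,"z":-0.036,"rx":0,"ry":0,"rz":0,"fingers":60},{"x":0.033,"y":0,"z":-0.036,"rx":0,"ry":0,"rz":0,"fingers":60},{"x":0.033,"y":0,"z":-0.036,"rx":0,"ry":0,"rz":0,"fingers":60},{"x":0.033,"y":0,"z":-0.036,"rx":0,"ry":0,"rz":0,"fingers":60},{"x":0.033,"y":0,"z":-0.036,"rx":0,"ry":0,"rz":0,"fingers":60},{"x":0.033,"y":0,"z":-0.036,"rx":0,"ry":0,"rz":0,"fingers":60},{"x":0.033,"y":0,"z":-0.036,"rx":0,"ry":0,"rz":0,"fingers":60},{"x":0.033,"y":0,"z":-0.036,"rx":0,"ry":0,"rz":0,"fingers":60},{"x":0.033,"y":0,"z":-0.036,"rx":0,"ry":0,"rz":0,"fingers":60},{"x":0.033,"y":0,"z":-0.036,"rx":0,"ry":0,"rz":0,"fingers":60}]'; echo
python3 -m jog '[{"x":0.033,"y":0,"z":-0.036,"rx":0,"ry":0,"rz":0,"fingers":60},{"x":0,"y":0,"z":0,"rx":0,"ry":0,"rz":0,"fingers":60}]' 60; echo
python3 - <<'E'
from h import *
to(540.6,-62.1,150,79)
E
```

```text
clock: 2.85
tcp_pos: [512.5, -23.3, 231.4]
tool_rot: [[0.982, 0.0, 0.191], [-0.191, -0.0, 0.982], [0.0, -1.0, 0.0]]
force: [0.2, 1.6, 0.4]
gripper_width: 51.4

clock: 3.1
tcp_pos: [538.0, -65.8, 230.7]
tool_rot: [[0.981, -0.001, 0.194], [-0.194, -0.0, 0.981], [-0.001, -1.0, -0.0]]
force: [0.5, 0.5, 0.2]
gripper_width: 51.3

t 3.1 tcp [538.  -65.8 230.7] F [0.5 0.5 0.2] w 51.27967565081636
yaw 78.80 tilt 0.04 ry -0.2; then tool x 1.8 y 80.7 z 4.1 mm
```

```bash
exec 2>&1; python3 -m jog '[{"x":0.002,"y":0.045,"z":0.004,"rx":0,"ry":0,"rz":0,"fingers":60},{"x":0,"y":0.045,"z":0,"rx":0,"ry":0,"rz":0,"fingers":60},{"x":0,"y":0.01,"z":0,"rx":0,"ry":0,"rz":0,"fingers":60}]' 60; echo
python3 - <<'E'
from h import *
to(540.6,-62.1,51,79)
p=shot('scene','s1'); cv2.imwrite('pics/s1c.png',cv2.resize(p['image'][100:280,220:420],None,fx=3,fy=3,interpolation=2))
E
```

```text
clock: 3.48
tcp_pos: [538.7, -59.1, 129.2]
tool_rot: [[0.982, -0.004, 0.191], [-0.191, 0.001, 0.982], [-0.004, -1.0, 0.0]]
force: [-0.8, 0.1, 0.7]
gripper_width: 51.2

t 3.475 tcp [538.7 -59.1 129.2] F [-0.8  0.1  0.7] w 51.15084260708147
yaw 79.01 tilt 0.24 ry 0.0; then tool x 2.5 y 78.2 z -2.6 mm
```

View pics/s1c.png

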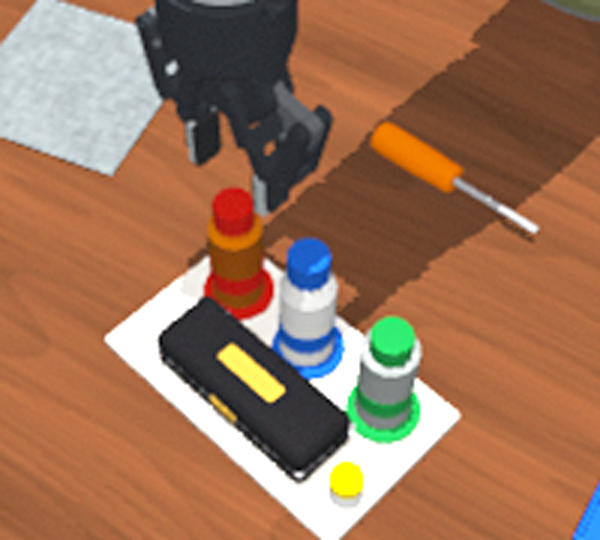

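The fingers straddle the red cap, whose centre is at crop (233,205). Next I'll descend, settle and check before closing.

```bash
exec 2>&1; python3 -m jog '[{"x":0.002,"y":0.035,"z":-0.003,"rx":0,"ry":0,"rz":0,"fingers":60},{"x":0,"y":0.03,"z":0,"rx":0,"ry":0,"rz":0,"fingers":60},{"x":0,"y":0.01,"z":0,"rx":0,"ry":0,"rz":0,"fingers":60},{"x":0,"y":0,"z":0,"rx":0,"ry":0,"rz":0,"fingers":60},{"x":0,"y":0,"z":0,"rx":0,"ry":0,"rz":0,"fingers":60}]' 60; echo
python3 - <<'E'
from h import *
to(540.6,-62.1,51,79)
p=shot('scene','s2'); cv2.imwrite('pics/s2c.png',cv2.resize(p['image'][100:280,220:420],None,fx=3,fy=3,interpolation=2))
E
```

```text
clock: 4.15
tcp_pos: [542.0, -63.2, 57.6]
tool_rot: [[0.982, 0.002, 0.191], [-0.191, -0.0, 0.982], [0.002, -1.0, -0.0]]
force: [-0.2, -0.6, 0.4]
gripper_width: 50.8

t 4.15 tcp [542.  -63.2  57.6] F [-0.2 -0.6  0.4] w 50.80737959035332
yaw 78.99 tilt 0.10 ry -0.0; then tool x -1.6 y 6.6 z 0.8 mm
```

View pics/s2c.png

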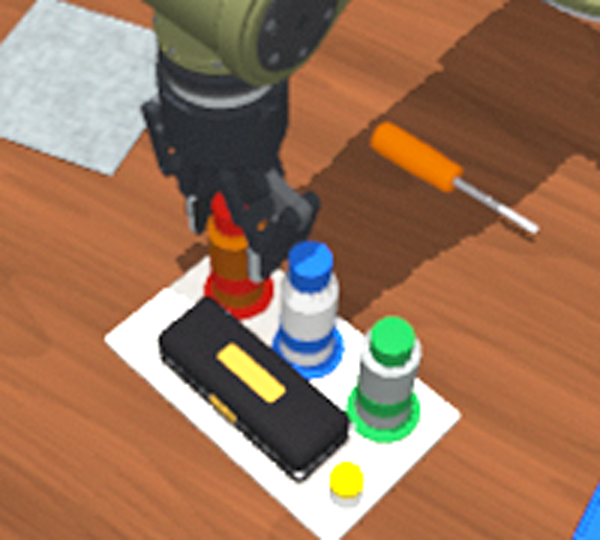

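Well placed, so I'll go down the last 7 mm and close.

```bash
exec 2>&1; python3 -m jog '[{"x":-0.001,"y":0.007,"z":0.001,"rx":0,"ry":0,"rz":0,"fingers":60},{"x":0,"y":0,"z":0,"rx":0,"ry":0,"rz":0,"fingers":60},{"x":0,"y":0,"z":0,"rx":0,"ry":0,"rz":0,"fingers":30},{"x":0,"y":0,"z":0,"rx":0,"ry":0,"rz":0,"fingers":30},{"x":0,"y":0,"z":0,"rx":0,"ry":0,"rz":0,"fingers":30},{"x":0,"y":0,"z":0,"rx":0,"ry":0,"rz":0,"fingers":30}]' 40; echo
python3 - <<'E'
from h import *
to(540.6,-62.1,51,79)
a=np.radians(79);X=np.array([np.sin(a),-np.cos(a)])
p=ctrl.grab_frame('top')
for n in ['mat','tray','case','pot','bottle_blue','bottle_green']:
    for d in ctrl.silhouettes(p,n)[:1]:
        c=max(cv2.findContours(d['pixels'].astype('uint8'),0,2)[0],key=cv2.contourArea)
        b=cv2.boxPoints(cv2.minAreaRect(c)); zz={'mat':3,'tray':26,'case':46,'pot':36}.get(n,100)
        W=np.array([ray(p,u,v,zz)[:2] for u,v in b]); print(n,round(d['confidence'],2),W.mean(0),'edges',W[1]-W[0],W[2]-W[1])
E
```

```text
clock: 4.95
tcp_pos: [541.6, -62.4, 50.6]
tool_rot: [[0.981, 0.003, 0.192], [-0.192, -0.0, 0.981], [0.003, -1.0, 0.0]]
force: [-1.5, -3.0, 11.2]
gripper_width: 37.2

t 4.95 tcp [541.6 -62.4  50.6] F [-1.5 -3.  11.2] w 37.23329977387195
yaw 78.95 tilt 0.16 ry -0.1; then tool x -1.0 y -0.4 z 0.1 mm
mat 0.95 [ 434.9 -307.1] edges [  27.7 -161.3] [-159.   -24.5]
tray 0.8 [492.1 279.3] edges [   0.1 -136.8] [-181.4   -2.2]
case 0.65 [607.   -4.9] edges [ 52.7 -10.2] [ -27.2 -135.5]
bottle_green 0.65 [562.3  68.5] edges [ 31.5 -15.5] [-18.3 -36.5]
```

```bash
exec 2>&1; python3 -m jog '[{"x":0,"y":-0.02,"z":0,"rx":0,"ry":0,"rz":0,"fingers":30},{"x":0,"y":-0.03,"z":0,"rx":0,"ry":0,"rz":0,"fingers":30},{"x":-0.008,"y":0,"z":-0.018,"rx":0,"ry":0,"rz":0,"fingers":30},{"x":-0.016,"y":0,"z":-0.037,"rx":0,"ry":0,"rz":0,"fingers":30},{"x":-0.016,"y":0,"z":-0.037,"rx":0,"ry":0,"rz":0,"fingers":30},{"x":-0.016,"y":0,"z":-0.037,"rx":0,"ry":0,"rz":0,"fingers":30},{"x":-0.016,"y":0,"z":-0.037,"rx":0,"ry":0,"rz":0,"fingers":30},{"x":-0.016,"y":0,"z":-0.037,"rx":0,"ry":0,"rz":0,"fingers":30},{"x":-0.016,"y":0,"z":-0.037,"rx":0,"ry":0,"rz":0,"fingers":30},{"x":-0.008,"y":0.02,"z":-0.018,"rx":0,"ry":0,"rz":0,"fingers":30},{"x":0,"y":0,"z":0,"rx":0,"ry":0,"rz":0,"fingers":30},{"x":0,"y":0,"z":0,"rx":0,"ry":0,"rz":0,"fingers":30}]' 40; echo
python3 - <<'E'
from h import *
to(383,-294,41,79)
p=shot('scene','s3'); cv2.imwrite('pics/s3c.png',cv2.resize(p['image'][60:280,180:420],None,fx=3,fy=2.7,interpolation=2))
E
```

```text
clock: 6.8
tcp_pos: [381.3, -293.5, 79.2]
tool_rot: [[0.982, -0.0, 0.191], [-0.191, 0.0, 0.982], [-0.0, -1.0, 0.0]]
force: [-0.4, -0.1, -0.2]
gripper_width: 37.2

t 6.8 tcp [ 381.3 -293.5   79.2] F [-0.4 -0.1 -0.2] w 37.180981787121674
yaw 78.97 tilt 0.03 ry -0.0; then tool x 1.8 y 38.2 z -0.1 mm
```

View pics/s3c.png

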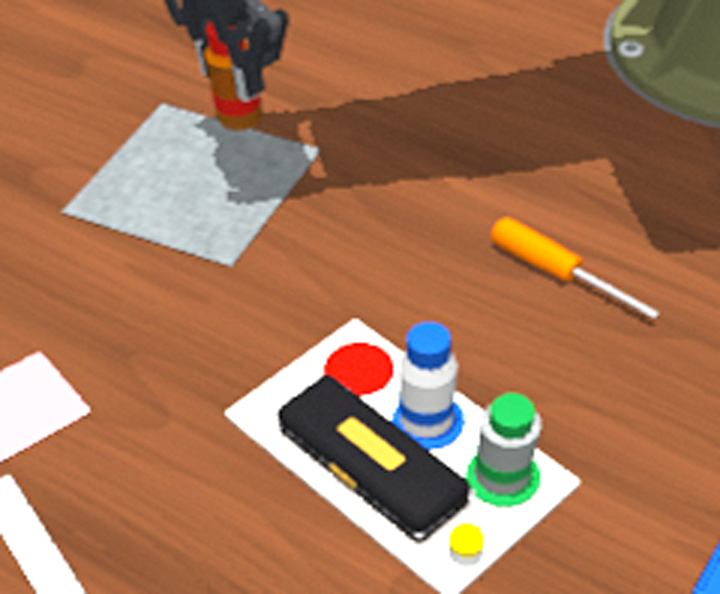

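The red bottle is held over the robot-side half of the mat, and its coaster is uncovered. I'll lower it, and measure the bare red coaster at the same time.

```bash
exec 2>&1; python3 -m jog '[{"x":0.002,"y":0.018,"z":0,"rx":0,"ry":0,"rz":0,"fingers":30},{"x":0,"y":0.014,"z":0,"rx":0,"ry":0,"rz":0,"fingers":30},{"x":0,"y":0.005,"z":0,"rx":0,"ry":0,"rz":0,"fingers":30},{"x":0,"y":0,"z":0,"rx":0,"ry":0,"rz":0,"fingers":30},{"x":0,"y":0,"z":0,"rx":0,"ry":0,"rz":0,"fingers":30}]' 40; echo
python3 - <<'E'
from h import *
to(383,-294,41,79)
for cam in ['top','scene']:
    p=ctrl.grab_frame(cam)
    for d in ctrl.silhouettes(p,'coaster_red')[:1]:
        m=d['pixels'].astype('uint8'); v,u=np.nonzero(m); print(cam,d['confidence'],len(u),ray(p,u.mean(),v.mean(),13))
E
```

```text
clock: 7.48
tcp_pos: [383.5, -294.4, 42.7]
tool_rot: [[0.982, 0.0, 0.191], [-0.191, -0.0, 0.982], [0.001, -1.0, -0.0]]
force: [0.6, 0.4, -1.8]
gripper_width: 36.9

t 7.475 tcp [ 383.5 -294.4   42.7] F [ 0.6  0.4 -1.8] w 36.85452967572139
yaw 78.98 tilt 0.04 ry -0.0; then tool x -0.6 y 1.7 z 0.3 mm
top 0.81 265 [539.1 -65.2  13. ]
scene 0.8 347 [541. -58.  13.]
```

```bash
exec 2>&1; python3 -m jog '[{"x":0,"y":0.002,"z":0,"rx":0,"ry":0,"rz":0,"fingers":30},{"x":0,"y":0,"z":0,"rx":0,"ry":0,"rz":0,"fingers":30},{"x":0,"y":0,"z":0,"rx":0,"ry":0,"rz":0,"fingers":60},{"x":0,"y":0,"z":0,"rx":0,"ry":0,"rz":0,"fingers":60},{"x":0,"y":0,"z":0,"rx":0,"ry":0,"rz":0,"fingers":60},{"x":0,"y":-0.02,"z":0,"rx":0,"ry":0,"rz":0,"fingers":60},{"x":0,"y":-0.045,"z":0,"rx":0,"ry":0,"rz":0,"fingers":60},{"x":0,"y":-0.045,"z":0,"rx":0,"ry":0,"rz":0,"fingers":60}]' 40; echo
python3 -m jog '[{"x":0.014,"y":-0.02,"z":0.041,"rx":0,"ry":0,"rz":0,"fingers":60},{"x":0.014,"y":0,"z":0.041,"rx":0,"ry":0,"rz":0,"fingers":60},{"x":0.014,"y":0,"z":0.041,"rx":0,"ry":0,"rz":0,"fingers":60},{"x":0.014,"y":0,"z":0.041,"rx":0,"ry":0,"rz":0,"fingers":60},{"x":0.014,"y":0,"z":0.041,"rx":0,"ry":0,"rz":0,"fingers":60},{"x":0.014,"y":0,"z":0.041,"rx":0,"ry":0,"rz":0,"fingers":60},{"x":0.014,"y":0,"z":0.041,"rx":0,"ry":0,"rz":0,"fingers":60},{"x":0.014,"y":0,"z":0.041,"rx":0,"ry":0,"rz":0,"fingers":60},{"x":0,"y":0,"z":0,"rx":0,"ry":0,"rz":0,"fingers":60},{"x":0,"y":0,"z":0,"rx":0,"ry":0,"rz":0,"fingers":60}]' 40; echo
python3 - <<'E'
from h import *
to(554.3,6.6,51,79)
p=shot('scene','s4'); cv2.imwrite('pics/s4c.png',cv2.resize(p['image'][60:280,180:420],None,fx=3,fy=2.7,interpolation=2))
E
```

```text
clock: 8.68
tcp_pos: [383.1, -294.1, 151.4]
tool_rot: [[0.982, -0.0, 0.191], [-0.191, 0.0, 0.982], [-0.001, -1.0, 0.0]]
force: [-0.1, -0.4, -0.4]
gripper_width: 51.3

clock: 9.93
tcp_pos: [555.6, 6.0, 170.1]
tool_rot: [[0.982, -0.001, 0.191], [-0.191, -0.0, 0.982], [-0.001, -1.0, -0.0]]
force: [0.1, -0.3, -0.5]
gripper_width: 51.4

t 9.925 tcp [555.6   6.  170.1] F [ 0.1 -0.3 -0.5] w 51.437496394336534
yaw 78.99 tilt 0.03 ry -0.0; then tool x -1.4 y 119.1 z 0.3 mm
```

View pics/s4c.png

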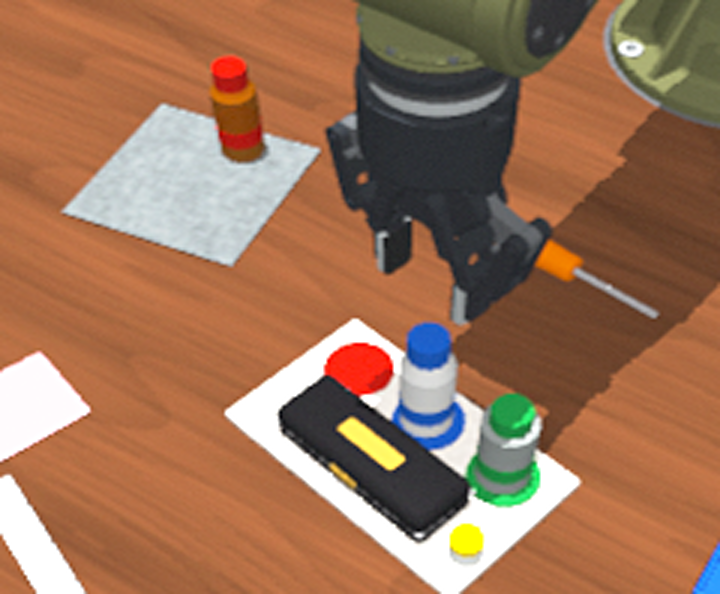

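Red stands on the mat near crop (240,155), and the jaws are centred over the blue cap. Next I'll grasp blue.

```bash
exec 2>&1; python3 -m jog '[{"x":-0.001,"y":0.04,"z":0,"rx":0,"ry":0,"rz":0,"fingers":60},{"x":0,"y":0.04,"z":0,"rx":0,"ry":0,"rz":0,"fingers":60},{"x":0,"y":0.027,"z":0,"rx":0,"ry":0,"rz":0,"fingers":60},{"x":0,"y":0.011,"z":0,"rx":0,"ry":0,"rz":0,"fingers":60},{"x":0,"y":0,"z":0,"rx":0,"ry":0,"rz":0,"fingers":60},{"x":0,"y":0,"z":0,"rx":0,"ry":0,"rz":0,"fingers":60},{"x":0,"y":0,"z":0,"rx":0,"ry":0,"rz":0,"fingers":30},{"x":0,"y":0,"z":0,"rx":0,"ry":0,"rz":0,"fingers":30},{"x":0,"y":0,"z":0,"rx":0,"ry":0,"rz":0,"fingers":30},{"x":0,"y":0,"z":0,"rx":0,"ry":0,"rz":0,"fingers":30}]' 40; echo
python3 - <<'E'
from h import *
to(434,-304,80,79)
p=shot('scene','s5'); cv2.imwrite('pics/s5c.png',cv2.resize(p['image'][100:280,220:420],None,fx=3,fy=3,interpolation=2))
E
```

```text
clock: 11.22
tcp_pos: [555.5, 6.3, 53.2]
tool_rot: [[0.982, 0.002, 0.191], [-0.191, -0.0, 0.982], [0.002, -1.0, -0.0]]
force: [-1.4, -3.2, 8.2]
gripper_width: 37.3

t 11.225 tcp [555.5   6.3  53.2] F [-1.4 -3.2  8.2] w 37.32115936141897
yaw 78.98 tilt 0.10 ry -0.0; then tool x -60.1 y -26.8 z -327.8 mm
```

View pics/s5c.png

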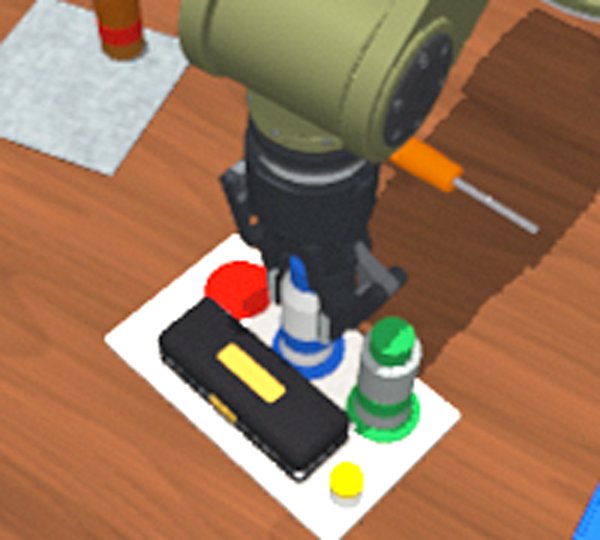

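```bash
exec 2>&1; python3 -m jog '[{"x":0,"y":-0.02,"z":0,"rx":0,"ry":0,"rz":0,"fingers":30},{"x":0,"y":-0.03,"z":0,"rx":0,"ry":0,"rz":0,"fingers":30},{"x":-0.004,"y":0,"z":-0.020,"rx":0,"ry":0,"rz":0,"fingers":30},{"x":-0.008,"y":0,"z":-0.045,"rx":0,"ry":0,"rz":0,"fingers":30},{"x":-0.008,"y":0,"z":-0.045,"rx":0,"ry":0,"rz":0,"fingers":30},{"x":-0.008,"y":0,"z":-0.045,"rx":0,"ry":0,"rz":0,"fingers":30},{"x":-0.008,"y":0,"z":-0.045,"rx":0,"ry":0,"rz":0,"fingers":30},{"x":-0.008,"y":0,"z":-0.045,"rx":0,"ry":0,"rz":0,"fingers":30},{"x":-0.008,"y":0,"z":-0.045,"rx":0,"ry":0,"rz":0,"fingers":30},{"x":-0.008,"y":0.02,"z":-0.038,"rx":0,"ry":0,"rz":0,"fingers":30},{"x":0,"y":0,"z":0,"rx":0,"ry":0,"rz":0,"fingers":30},{"x":0,"y":0,"z":0,"rx":0,"ry":0,"rz":0,"fingers":30}]' 40; echo
python3 - <<'E'
from h import *
to(434,-304,43.2,79)
p=shot('scene','s6'); cv2.imwrite('pics/s6c.png',cv2.resize(p['image'][60:280,180:420],None,fx=3,fy=2.7,interpolation=2))
E
```

```text
clock: 12.78
tcp_pos: [432.9, -303.8, 81.8]
tool_rot: [[0.981, -0.001, 0.192], [-0.192, 0.001, 0.981], [-0.001, -1.0, 0.001]]
force: [-0.5, -0.0, -1.1]
gripper_width: 37.1

t 12.775 tcp [ 432.9 -303.8   81.8] F [-0.5 -0.  -1.1] w 37.12755158518985
yaw 78.94 tilt 0.06 ry -0.1; then tool x 1.1 y 38.6 z 0.0 mm
```

View pics/s6c.png

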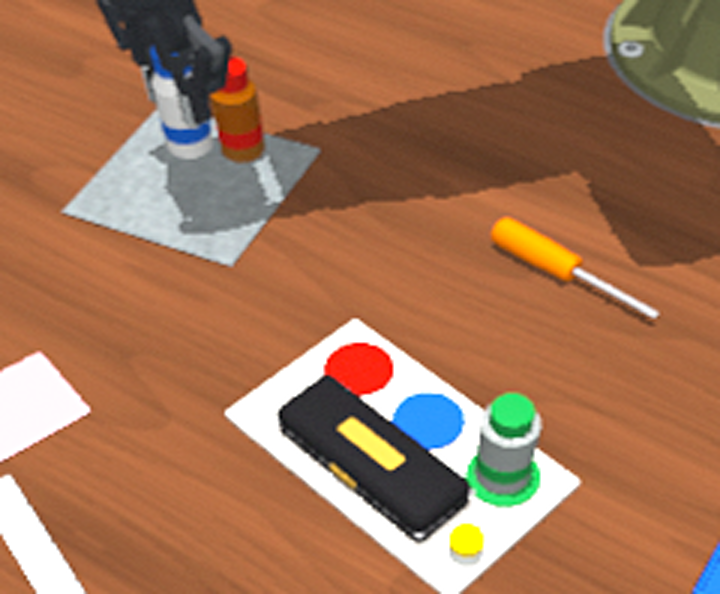

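```bash
exec 2>&1; python3 -m jog '[{"x":0.001,"y":0.018,"z":0,"rx":0,"ry":0,"rz":0,"fingers":30},{"x":0,"y":0.015,"z":0,"rx":0,"ry":0,"rz":0,"fingers":30},{"x":0,"y":0.005,"z":0,"rx":0,"ry":0,"rz":0,"fingers":30},{"x":0,"y":0.001,"z":0,"rx":0,"ry":0,"rz":0,"fingers":30},{"x":0,"y":0,"z":0,"rx":0,"ry":0,"rz":0,"fingers":30},{"x":0,"y":0,"z":0,"rx":0,"ry":0,"rz":0,"fingers":30}]' 40; echo
python3 -m jog '[{"x":0,"y":0,"z":0,"rx":0,"ry":0,"rz":0,"fingers":60},{"x":0,"y":0,"z":0,"rx":0,"ry":0,"rz":0,"fingers":60},{"x":0,"y":0,"z":0,"rx":0,"ry":0,"rz":0,"fingers":60},{"x":0,"y":-0.02,"z":0,"rx":0,"ry":0,"rz":0,"fingers":60},{"x":0,"y":-0.045,"z":0,"rx":0,"ry":0,"rz":0,"fingers":60},{"x":0,"y":-0.045,"z":0,"rx":0,"ry":0,"rz":0,"fingers":60}]' 40; echo
python3 -m jog '[{"x":0.0065,"y":-0.02,"z":0.044,"rx":0,"ry":0,"rz":0,"fingers":60},{"x":0.0065,"y":0,"z":0.044,"rx":0,"ry":0,"rz":0,"fingers":60},{"x":0.0065,"y":0,"z":0.044,"rx":0,"ry":0,"rz":0,"fingers":60},{"x":0.0065,"y":0,"z":0.044,"rx":0,"ry":0,"rz":0,"fingers":60},{"x":0.0065,"y":0,"z":0.044,"rx":0,"ry":0,"rz":0,"fingers":60},{"x":0.0065,"y":0,"z":0.044,"rx":0,"ry":0,"rz":0,"fingers":60},{"x":0.0065,"y":0,"z":0.044,"rx":0,"ry":0,"rz":0,"fingers":60},{"x":0.0065,"y":0,"z":0.044,"rx":0,"ry":0,"rz":0,"fingers":60},{"x":0.0065,"y":0,"z":0.045,"rx":0,"ry":0,"rz":0,"fingers":60},{"x":0,"y":0,"z":0,"rx":0,"ry":0,"rz":0,"fingers":60},{"x":0,"y":0,"z":0,"rx":0,"ry":0,"rz":0,"fingers":60}]' 40; echo
python3 - <<'E'
from h import *
to(568.2,75.2,53,79)
p=shot('scene','s7'); cv2.imwrite('pics/s7c.png',cv2.resize(p['image'][60:280,180:420],None,fx=3,fy=2.7,interpolation=2))
E
```

```text
clock: 13.58
tcp_pos: [434.4, -304.2, 43.3]
tool_rot: [[0.982, 0.0, 0.191], [-0.191, -0.0, 0.982], [0.0, -1.0, -0.0]]
force: [0.4, 0.2, -0.6]
gripper_width: 36.7

clock: 14.32
tcp_pos: [434.2, -304.1, 154.5]
tool_rot: [[0.982, -0.0, 0.191], [-0.191, 0.0, 0.982], [-0.0, -1.0, 0.0]]
force: [0.4, 0.6, -0.2]
gripper_width: 51.1

clock: 15.7
tcp_pos: [567.4, 73.9, 173.1]
tool_rot: [[0.982, -0.0, 0.191], [-0.191, -0.0, 0.982], [-0.0, -1.0, -0.0]]
force: [0.6, -0.1, -0.3]
gripper_width: 51.4

t 15.7 tcp [567.4  73.9 173.1] F [ 0.6 -0.1 -0.3] w 51.387233967681055
yaw 78.99 tilt 0.03 ry -0.0; then tool x 0.5 y 120.1 z 1.4 mm
```

View pics/s7c.png

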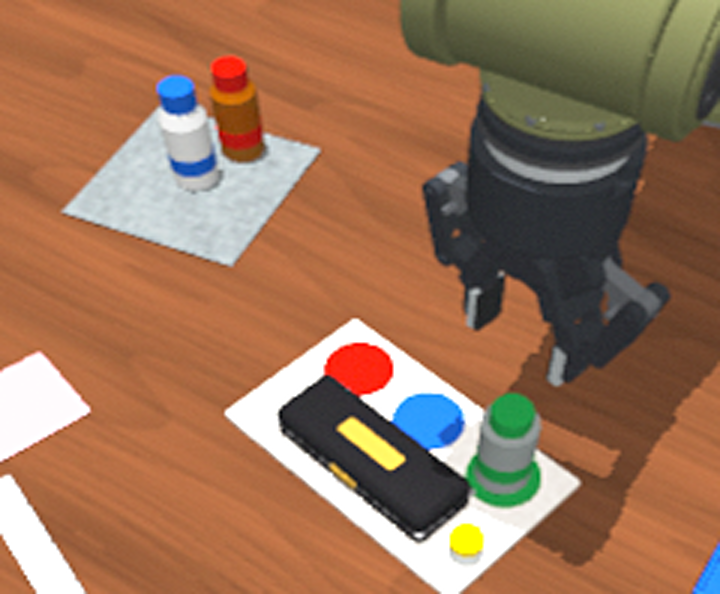

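Red and blue both stand on the mat, and the jaws are over green. Next I'll grasp green.

```bash
exec 2>&1; python3 -m jog '[{"x":0.001,"y":0.04,"z":0.001,"rx":0,"ry":0,"rz":0,"fingers":60},{"x":0,"y":0.04,"z":0,"rx":0,"ry":0,"rz":0,"fingers":60},{"x":0,"y":0.028,"z":0,"rx":0,"ry":0,"rz":0,"fingers":60},{"x":0,"y":0.012,"z":0,"rx":0,"ry":0,"rz":0,"fingers":60},{"x":0,"y":0,"z":0,"rx":0,"ry":0,"rz":0,"fingers":60},{"x":0,"y":0,"z":0,"rx":0,"ry":0,"rz":0,"fingers":60},{"x":0,"y":0,"z":0,"rx":0,"ry":0,"rz":0,"fingers":30},{"x":0,"y":0,"z":0,"rx":0,"ry":0,"rz":0,"fingers":30},{"x":0,"y":0,"z":0,"rx":0,"ry":0,"rz":0,"fingers":30},{"x":0,"y":0,"z":0,"rx":0,"ry":0,"rz":0,"fingers":30}]' 40; echo
python3 - <<'E'
from h import *
to(484,-313,80,79)
p=shot('scene','s8'); cv2.imwrite('pics/s8c.png',cv2.resize(p['image'][100:280,220:420],None,fx=3,fy=3,interpolation=2))
E
```

```text
clock: 17.0
tcp_pos: [569.5, 75.0, 54.5]
tool_rot: [[0.982, 0.002, 0.191], [-0.191, -0.0, 0.982], [0.002, -1.0, 0.0]]
force: [-1.4, -2.6, 7.0]
gripper_width: 36.9

t 17.0 tcp [569.5  75.   54.5] F [-1.4 -2.6  7. ] w 36.90862249209882
yaw 78.98 tilt 0.12 ry -0.0; then tool x -9.9 y -25.5 z -397.1 mm
```

View pics/s8c.png

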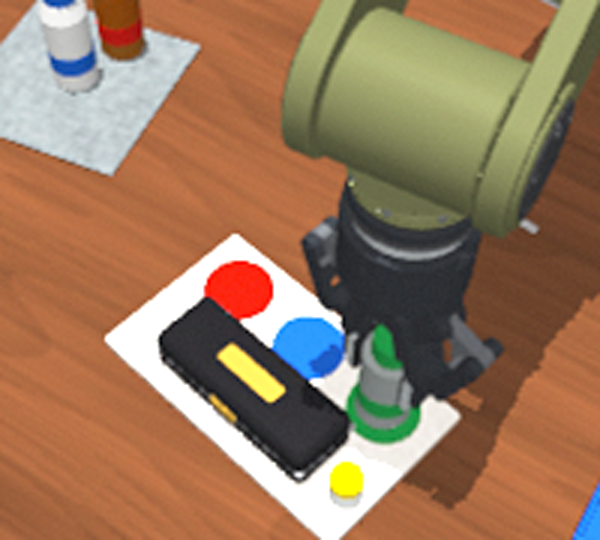

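```bash
exec 2>&1; python3 -m jog '[{"x":0,"y":-0.02,"z":0,"rx":0,"ry":0,"rz":0,"fingers":30},{"x":0,"y":-0.03,"z":0,"rx":0,"ry":0,"rz":0,"fingers":30},{"x":-0.001,"y":0,"z":-0.025,"rx":0,"ry":0,"rz":0,"fingers":30},{"x":-0.001,"y":0,"z":-0.05,"rx":0,"ry":0,"rz":0,"fingers":30},{"x":-0.001,"y":0,"z":-0.05,"rx":0,"ry":0,"rz":0,"fingers":30},{"x":-0.001,"y":0,"z":-0.05,"rx":0,"ry":0,"rz":0,"fingers":30},{"x":-0.001,"y":0,"z":-0.05,"rx":0,"ry":0,"rz":0,"fingers":30},{"x":-0.001,"y":0,"z":-0.05,"rx":0,"ry":0,"rz":0,"fingers":30},{"x":-0.001,"y":0,"z":-0.05,"rx":0,"ry":0,"rz":0,"fingers":30},{"x":-0.002,"y":0,"z":-0.045,"rx":0,"ry":0,"rz":0,"fingers":30},{"x":-0.001,"y":0.02,"z":-0.027,"rx":0,"ry":0,"rz":0,"fingers":30},{"x":0,"y":0,"z":0,"rx":0,"ry":0,"rz":0,"fingers":30}]' 40; echo
python3 -m jog '[{"x":0,"y":0,"z":0,"rx":0,"ry":0,"rz":0,"fingers":30}]'; echo
python3 - <<'E'
from h import *
to(484,-313,44.5,79)
p=shot('scene','s9'); cv2.imwrite('pics/s9c.png',cv2.resize(p['image'][60:280,180:420],None,fx=3,fy=2.7,interpolation=2))
for cam in ['top','scene']:
  p=ctrl.grab_frame(cam)
  for n in ['coaster_red','coaster_blue','coaster_green']:
    for d in ctrl.silhouettes(p,n)[:1]:
        m=d['pixels'].astype('uint8'); v,u=np.nonzero(m); print(cam,n,round(d['confidence'],2),len(u),ray(p,u.mean(),v.mean(),13))
  d=ctrl.tip_of(p,'case')[:1]; print(d)
E
```

```text
clock: 18.55
tcp_pos: [482.0, -313.6, 82.1]
tool_rot: [[0.981, -0.002, 0.194], [-0.194, 0.001, 0.981], [-0.002, -1.0, 0.001]]
force: [0.6, 0.3, -1.4]
gripper_width: 37.2

clock: 18.68
tcp_pos: [483.4, -312.1, 83.8]
tool_rot: [[0.982, 0.0, 0.191], [-0.191, -0.0, 0.982], [0.0, -1.0, 0.0]]
force: [0.1, -0.2, -1.4]
gripper_width: 37.1

t 18.675 tcp [ 483.4 -312.1   83.8] F [ 0.1 -0.2 -1.4] w 37.0779268482045
yaw 78.99 tilt 0.02 ry -0.0; then tool x 0.8 y 39.3 z -0.7 mm
top coaster_red 0.56 305 [540.3 -63.2  13. ]
top coaster_blue 0.62 285 [553.1   6.   13. ]
top coaster_green 0.58 270 [565.1  74.6  13. ]
[{'point': [607.4, -1.7, 8.6], 'confidence': 0.58}]
scene coaster_red 0.74 340 [541.1 -58.9  13. ]
scene coaster_blue 0.88 374 [552.9  10.1  13. ]
scene coaster_green 0.82 447 [568.6  79.1  13. ]
[{'point': [610.9, -2.0, 8.9], 'confidence': 0.62}]
```

View pics/s9c.png

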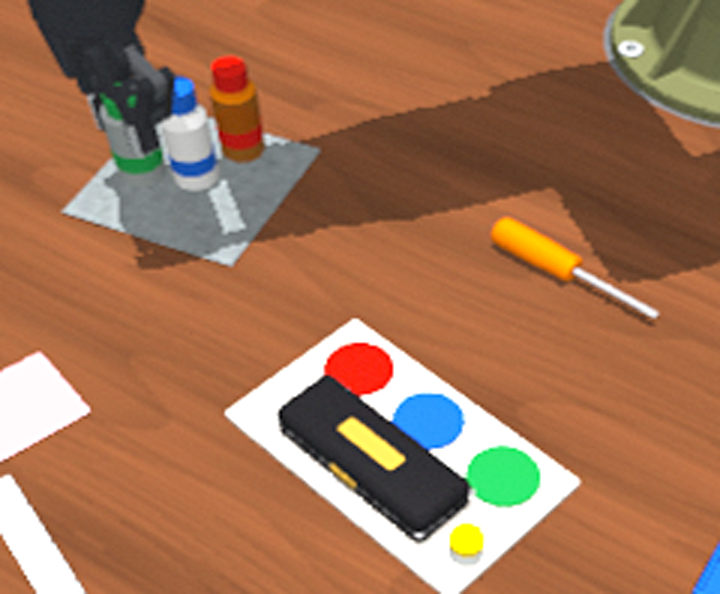

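Green is over the mat and the case is undisturbed. The coaster measurements agree with the grasp points to about 2 mm. Next I'll set green down, turn 90° and go over the case.

```bash
exec 2>&1; python3 -m jog '[{"x":0.001,"y":0.018,"z":-0.001,"rx":0,"ry":0,"rz":0,"fingers":30},{"x":0,"y":0.015,"z":0,"rx":0,"ry":0,"rz":0,"fingers":30},{"x":0,"y":0.005,"z":0,"rx":0,"ry":0,"rz":0,"fingers":30},{"x":0,"y":0.0015,"z":0,"rx":0,"ry":0,"rz":0,"fingers":30},{"x":0,"y":0,"z":0,"rx":0,"ry":0,"rz":0,"fingers":30},{"x":0,"y":0,"z":0,"rx":0,"ry":0,"rz":0,"fingers":30}]' 40; echo
python3 -m jog '[{"x":0,"y":0,"z":0,"rx":0,"ry":0,"rz":0,"fingers":60},{"x":0,"y":0,"z":0,"rx":0,"ry":0,"rz":0,"fingers":60},{"x":0,"y":0,"z":0,"rx":0,"ry":0,"rz":0,"fingers":60},{"x":0,"y":-0.02,"z":0,"rx":0,"ry":0,"rz":0,"fingers":60},{"x":0,"y":-0.045,"z":0,"rx":0,"ry":0,"rz":0,"fingers":60},{"x":0,"y":-0.045,"z":0,"rx":0,"ry":0,"rz":0,"fingers":60},{"x":0,"y":-0.02,"z":0,"rx":0,"ry":0,"rz":0,"fingers":60},{"x":0,"y":0,"z":0,"rx":0,"ry":0,"rz":0,"fingers":60}]' 40; echo
python3 - <<'E'
from h import *
st()
p=shot('scene','s10'); cv2.imwrite('pics/s10c.png',cv2.resize(p['image'][60:280,180:420],None,fx=3,fy=2.7,interpolation=2))
E
```

```text
clock: 19.98
tcp_pos: [483.8, -313.9, 44.2]
tool_rot: [[0.982, -0.0, 0.191], [-0.191, 0.0, 0.982], [-0.0, -1.0, 0.0]]
force: [-5.0, 3.0, 9.4]
gripper_width: 37.0

clock: 20.98
tcp_pos: [484.3, -314.2, 175.0]
tool_rot: [[0.982, 0.002, 0.191], [-0.191, -0.002, 0.982], [0.002, -1.0, -0.001]]
force: [-0.2, 0.1, -1.1]
gripper_width: 51.5

t 20.975 tcp [ 484.3 -314.2  175. ] F [-0.2  0.1 -1.1] w 51.53763399650565
```

View pics/s10c.png

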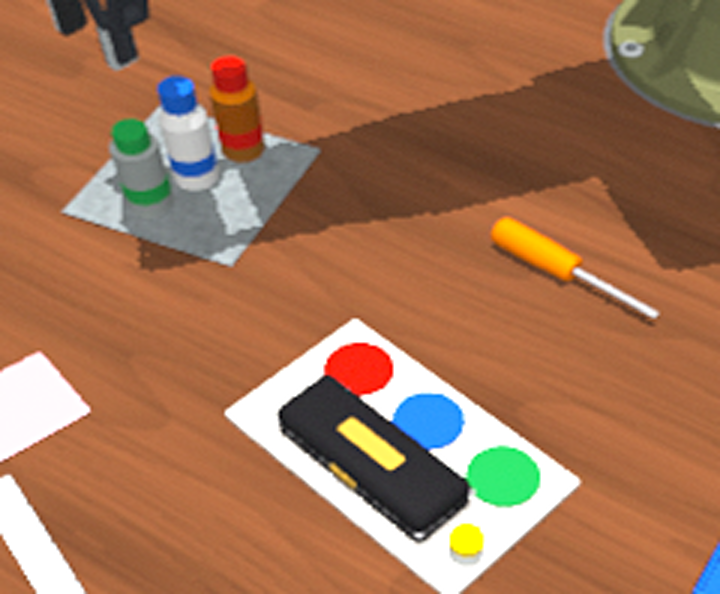

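```bash
exec 2>&1
python3 -m jog '[{"x":0,"y":0,"z":0,"rx":0,"ry":10,"rz":0,"fingers":60},{"x":0,"y":0,"z":0,"rx":0,"ry":10,"rz":0,"fingers":60},{"x":0,"y":0,"z":0,"rx":0,"ry":10,"rz":0,"fingers":60},{"x":0,"y":0,"z":0,"rx":0,"ry":10,"rz":0,"fingers":60},{"x":0,"y":0,"z":0,"rx":0,"ry":10,"rz":0,"fingers":60},{"x":0,"y":0,"z":0,"rx":0,"ry":10,"rz":0,"fingers":60},{"x":0,"y":0,"z":0,"rx":0,"ry":10,"rz":0,"fingers":60},{"x":0,"y":0,"z":0,"rx":0,"ry":10,"rz":0,"fingers":60},{"x":0,"y":0,"z":0,"rx":0,"ry":10,"rz":0,"fingers":60},{"x":0,"y":0,"z":0,"rx":0,"ry":0,"rz":0,"fingers":60}]'; echo
python3 -m jog '[{"x":-0.041,"y":0,"z":0.008,"rx":0,"ry":0,"rz":0,"fingers":60},{"x":-0.041,"y":0,"z":0.008,"rx":0,"ry":0,"rz":0,"fingers":60},{"x":-0.041,"y":0,"z":0.008,"rx":0,"ry":0,"rz":0,"fingers":60},{"x":-0.041,"y":0,"z":0.008,"rx":0,"ry":0,"rz":0,"fingers":60},{"x":-0.041,"y":0,"z":0.008,"rx":0,"ry":0,"rz":0,"fingers":60},{"x":-0.041,"y":0,"z":0.008,"rx":0,"ry":0,"rz":0,"fingers":60},{"x":-0.041,"y":0,"z":0.008,"rx":0,"ry":0,"rz":0,"fingers":60},{"x":-0.041,"y":0,"z":0.008,"rx":0,"ry":0,"rz":0,"fingers":100},{"x":0,"y":0.04,"z":0,"rx":0,"ry":0,"rz":0,"fingers":100},{"x":0,"y":0,"z":0,"rx":0,"ry":0,"rz":0,"fingers":100},{"x":0,"y":0,"z":0,"rx":0,"ry":0,"rz":0,"fingers":100}]'; echo
python3 - <<'E'
from h import *
to(608.8,-3,14,-11)
p=shot('scene','s11'); cv2.imwrite('pics/s11c.png',cv2.resize(p['image'][60:280,180:420],None,fx=3,fy=2.7,interpolation=2))
E
```

```text
clock: 22.28
tcp_pos: [483.5, -313.6, 172.2]
tool_rot: [[-0.19, -0.002, 0.982], [-0.982, 0.001, -0.19], [-0.001, -1.0, -0.002]]
force: [-0.2, 0.1, 0.1]
gripper_width: 51.3

clock: 23.65
tcp_pos: [609.7, -4.6, 134.6]
tool_rot: [[-0.19, 0.0, 0.982], [-0.982, -0.0, -0.19], [-0.0, -1.0, 0.0]]
force: [-0.3, -0.3, -0.4]
gripper_width: 85.3

t 23.65 tcp [609.7  -4.6 134.6] F [-0.3 -0.3 -0.4] w 85.28475135557578
yaw -10.95 tilt 0.03 ry 0.0; then tool x -1.4 y 120.6 z -1.2 mm
```

View pics/s11c.png

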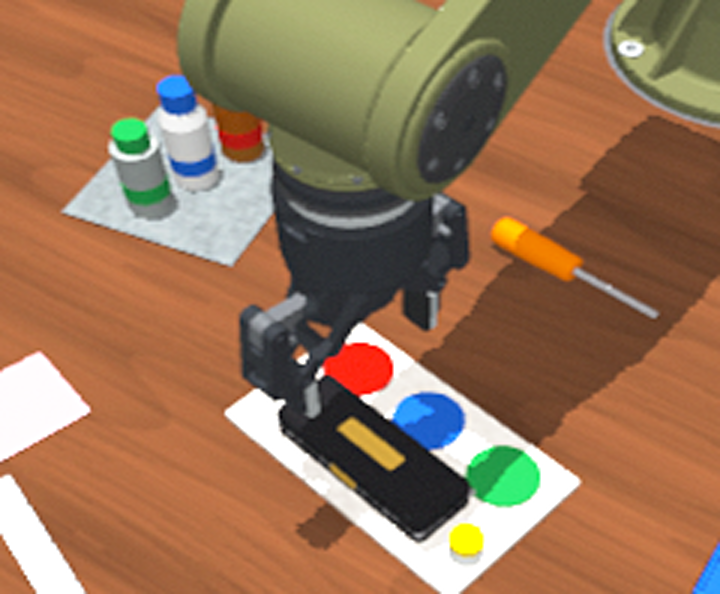

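All three bottles stand on the mat and the case has not moved. I'll descend in two stages, because the robot-side finger ends up above the 13 mm coaster.

```bash
exec 2>&1
python3 -m jog '[{"x":-0.001,"y":0.04,"z":-0.001,"rx":0,"ry":0,"rz":0,"fingers":100},{"x":0,"y":0.04,"z":0,"rx":0,"ry":0,"rz":0,"fingers":100},{"x":0,"y":0.025,"z":0,"rx":0,"ry":0,"rz":0,"fingers":100},{"x":0,"y":0.005,"z":0,"rx":0,"ry":0,"rz":0,"fingers":100},{"x":0,"y":0,"z":0,"rx":0,"ry":0,"rz":0,"fingers":100},{"x":0,"y":0,"z":0,"rx":0,"ry":0,"rz":0,"fingers":100}]'; echo
python3 - <<'E'
from h import *
to(608.8,-3,15.5,-11)
p=shot('scene','s12'); cv2.imwrite('pics/s12c.png',cv2.resize(p['image'][100:280,220:420],None,fx=3,fy=3,interpolation=2))
E
```

```text
clock: 24.45
tcp_pos: [609.5, -3.1, 25.4]
tool_rot: [[-0.191, 0.002, 0.982], [-0.982, -0.0, -0.191], [-0.0, -1.0, 0.002]]
force: [-0.2, 0.2, 0.6]
gripper_width: 85.5

t 24.45 tcp [609.5  -3.1  25.4] F [-0.2  0.2  0.6] w 85.54606242128087
yaw -11.02 tilt 0.13 ry -0.0; then tool x 0.0 y 9.9 z -0.7 mm
```

View pics/s12c.png

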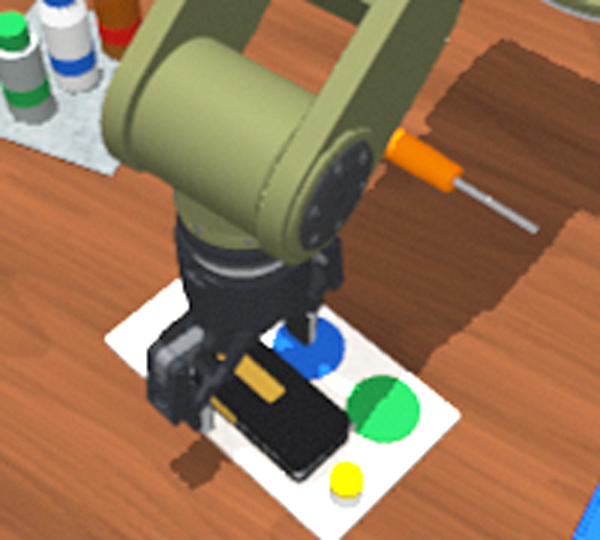

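```bash
exec 2>&1
python3 -m jog '[{"x":0,"y":0.009,"z":-0.0005,"rx":0,"ry":0,"rz":0,"fingers":100},{"x":0,"y":0,"z":0,"rx":0,"ry":0,"rz":0,"fingers":100},{"x":0,"y":0,"z":0,"rx":0,"ry":0,"rz":0,"fingers":45},{"x":0,"y":0,"z":0,"rx":0,"ry":0,"rz":0,"fingers":45},{"x":0,"y":0,"z":0,"rx":0,"ry":0,"rz":0,"fingers":45},{"x":0,"y":0,"z":0,"rx":0,"ry":0,"rz":0,"fingers":45},{"x":0,"y":0,"z":0,"rx":0,"ry":0,"rz":0,"fingers":45}]' 50; echo
python3 -m jog '[{"x":0,"y":-0.01,"z":0,"rx":0,"ry":0,"rz":0,"fingers":45},{"x":0,"y":-0.02,"z":0,"rx":0,"ry":0,"rz":0,"fingers":45},{"x":0,"y":-0.03,"z":0,"rx":0,"ry":0,"rz":0,"fingers":45},{"x":0,"y":-0.04,"z":0,"rx":0,"ry":0,"rz":0,"fingers":45},{"x":0,"y":0,"z":0,"rx":0,"ry":0,"rz":0,"fingers":45},{"x":0,"y":0,"z":0,"rx":0,"ry":0,"rz":0,"fingers":45}]' 60; echo
python3 - <<'E'
from h import *
to(492.8,281.5,115,90.7)
p=shot('scene','s13'); cv2.imwrite('pics/s13c.png',cv2.resize(p['image'][60:280,180:420],None,fx=3,fy=2.7,interpolation=2))
E
```

```text
clock: 25.38
tcp_pos: [608.4, -2.9, 15.1]
tool_rot: [[-0.191, 0.001, 0.982], [-0.982, -0.0, -0.191], [-0.0, -1.0, 0.001]]
force: [0.8, 0.1, 4.9]
gripper_width: 51.3

clock: 26.12
tcp_pos: [607.8, -2.8, 114.8]
tool_rot: [[-0.191, -0.0, 0.982], [-0.982, 0.0, -0.191], [0.0, -1.0, -0.0]]
force: [-0.7, -0.2, -1.2]
gripper_width: 51.2

t 26.125 tcp [607.8  -2.8 114.8] F [-0.7 -0.2 -1.2] w 51.15075069818598
yaw -11.03 tilt 0.02 ry -101.7; then tool x -111.6 y -0.2 z 285.7 mm
```

View pics/s13c.png

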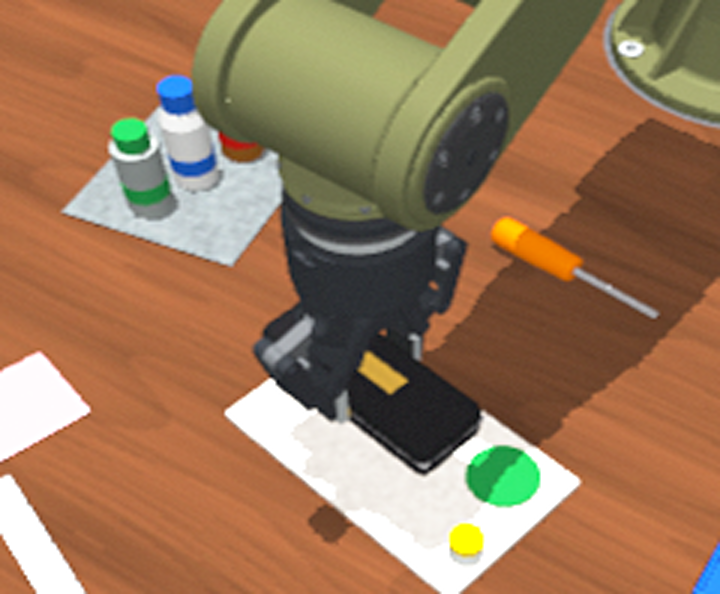

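The case hangs level in the grip. I'll turn it and carry it over the tray.

```bash
exec 2>&1
python3 -m jog '[{"x":0,"y":0,"z":0,"rx":0,"ry":-6,"rz":0,"fingers":45},{"x":0,"y":0,"z":0,"rx":0,"ry":-10,"rz":0,"fingers":45},{"x":0,"y":0,"z":0,"rx":0,"ry":-10,"rz":0,"fingers":45},{"x":0,"y":0,"z":0,"rx":0,"ry":-10,"rz":0,"fingers":45},{"x":0,"y":0,"z":0,"rx":0,"ry":-10,"rz":0,"fingers":45},{"x":0,"y":0,"z":0,"rx":0,"ry":-10,"rz":0,"fingers":45},{"x":0,"y":0,"z":0,"rx":0,"ry":-10,"rz":0,"fingers":45},{"x":0,"y":0,"z":0,"rx":0,"ry":-10,"rz":0,"fingers":45},{"x":0,"y":0,"z":0,"rx":0,"ry":-10,"rz":0,"fingers":45},{"x":0,"y":0,"z":0,"rx":0,"ry":-10,"rz":0,"fingers":45},{"x":0,"y":0,"z":0,"rx":0,"ry":-5.7,"rz":0,"fingers":45},{"x":0,"y":0,"z":0,"rx":0,"ry":0,"rz":0,"fingers":45}]' 60; echo
python3 -m jog '[{"x":-0.008,"y":0,"z":0.02,"rx":0,"ry":0,"rz":0,"fingers":45},{"x":-0.016,"y":0,"z":0.041,"rx":0,"ry":0,"rz":0,"fingers":45},{"x":-0.016,"y":0,"z":0.041,"rx":0,"ry":0,"rz":0,"fingers":45},{"x":-0.016,"y":0,"z":0.041,"rx":0,"ry":0,"rz":0,"fingers":45},{"x":-0.016,"y":0,"z":0.041,"rx":0,"ry":0,"rz":0,"fingers":45},{"x":-0.016,"y":0,"z":0.041,"rx":0,"ry":0,"rz":0,"fingers":45},{"x":-0.016,"y":0,"z":0.041,"rx":0,"ry":0,"rz":0,"fingers":45},{"x":-0.008,"y":0,"z":0.021,"rx":0,"ry":0,"rz":0,"fingers":45},{"x":0,"y":0,"z":0,"rx":0,"ry":0,"rz":0,"fingers":45},{"x":0,"y":0,"z":0,"rx":0,"ry":0,"rz":0,"fingers":45}]' 60; echo
python3 - <<'E'
from h import *
to(493,283,9.5,90.7)
p=shot('scene','s14'); cv2.imwrite('pics/s14c.png',cv2.resize(p['image'][120:340,340:580],None,fx=3,fy=2.7,interpolation=2))
p=shot('top','t14'); cv2.imwrite('pics/t14c.png',cv2.resize(p['image'][150:300,150:300],None,fx=4,fy=4,interpolation=2))
E
```

```text
clock: 27.68
tcp_pos: [607.7, -2.8, 113.7]
tool_rot: [[1.0, -0.002, -0.011], [0.011, 0.0, 1.0], [-0.002, -1.0, 0.0]]
force: [-0.6, 1.4, -2.3]
gripper_width: 51.2

clock: 28.92
tcp_pos: [492.5, 282.6, 114.6]
tool_rot: [[1.0, -0.0, -0.011], [0.011, -0.0, 1.0], [-0.0, -1.0, -0.0]]
force: [-0.2, 0.0, -1.3]
gripper_width: 50.7

t 28.925 tcp [492.5 282.6 114.6] F [-0.2  0.  -1.3] w 50.72696274146928
yaw 90.63 tilt 0.03 ry -0.1; then tool x 0.5 y 105.1 z 0.4 mm
```

View pics/s14c.png

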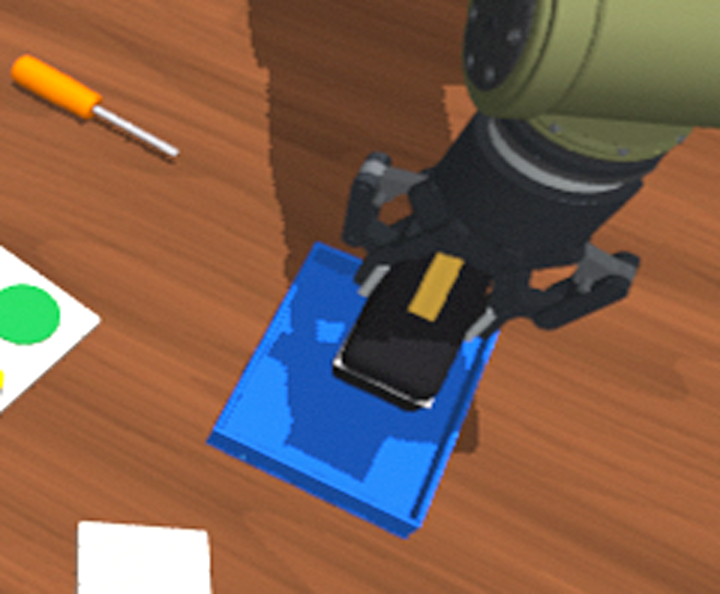

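View pics/t14c.png

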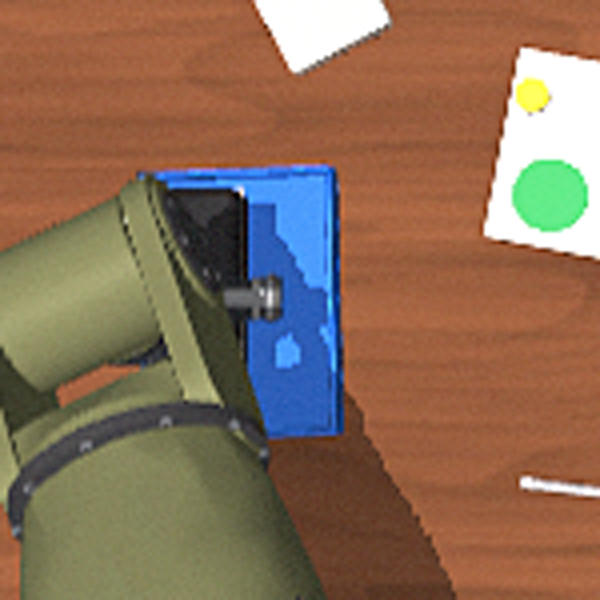

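The case is aligned with the tray and inside its outline. Lowering now.

```bash
exec 2>&1
python3 -m jog '[{"x":0,"y":0.03,"z":0,"rx":0,"ry":0,"rz":0,"fingers":45},{"x":0,"y":0.03,"z":0,"rx":0,"ry":0,"rz":0,"fingers":45},{"x":0,"y":0.02,"z":0,"rx":0,"ry":0,"rz":0,"fingers":45},{"x":0,"y":0.012,"z":0,"rx":0,"ry":0,"rz":0,"fingers":45},{"x":0,"y":0.006,"z":0,"rx":0,"ry":0,"rz":0,"fingers":45},{"x":0,"y":0.003,"z":0,"rx":0,"ry":0,"rz":0,"fingers":45},{"x":0,"y":0,"z":0,"rx":0,"ry":0,"rz":0,"fingers":45},{"x":0,"y":0,"z":0,"rx":0,"ry":0,"rz":0,"fingers":45}]' 60; echo
python3 - <<'E'
from h import *
to(493,283,9.5,90.7)
p=shot('scene','s15'); cv2.imwrite('pics/s15c.png',cv2.resize(p['image'][120:340,340:580],None,fx=3,fy=2.7,interpolation=2))
E
```

```text
clock: 30.02
tcp_pos: [493.0, 282.9, 14.3]
tool_rot: [[1.0, 0.001, -0.012], [0.012, 0.0, 1.0], [0.001, -1.0, 0.0]]
force: [-0.2, -0.4, -1.3]
gripper_width: 51.2

t 30.025 tcp [493.  282.9  14.3] F [-0.2 -0.4 -1.3] w 51.15274286420967
yaw 90.67 tilt 0.05 ry -0.0; then tool x -0.0 y 4.8 z 0.1 mm
```

View pics/s15c.png

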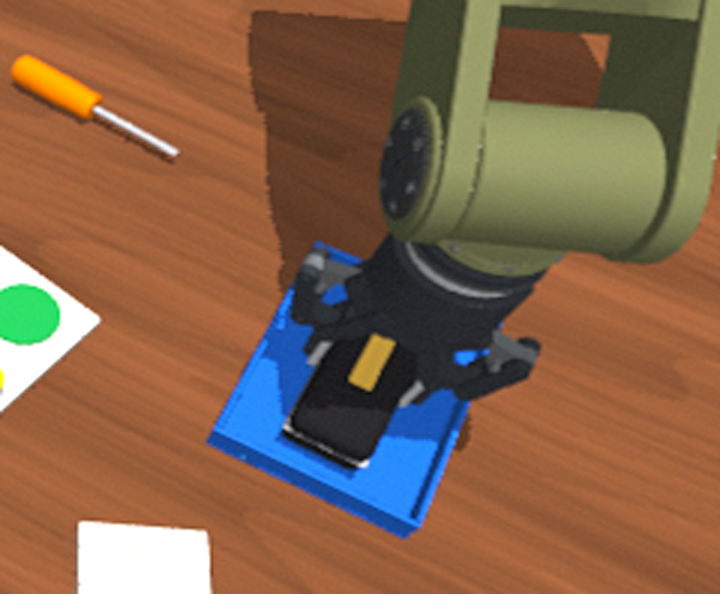

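```bash
exec 2>&1
python3 -m jog '[{"x":0,"y":0.003,"z":0,"rx":0,"ry":0,"rz":0,"fingers":45},{"x":0,"y":0.002,"z":0,"rx":0,"ry":0,"rz":0,"fingers":45},{"x":0,"y":0,"z":0,"rx":0,"ry":0,"rz":0,"fingers":45},{"x":0,"y":0,"z":0,"rx":0,"ry":0,"rz":0,"fingers":45}]' 60; echo
python3 -m jog '[{"x":0,"y":0,"z":0,"rx":0,"ry":0,"rz":0,"fingers":72},{"x":0,"y":0,"z":0,"rx":0,"ry":0,"rz":0,"fingers":72},{"x":0,"y":0,"z":0,"rx":0,"ry":0,"rz":0,"fingers":72},{"x":0,"y":-0.02,"z":0,"rx":0,"ry":0,"rz":0,"fingers":72},{"x":0,"y":-0.05,"z":0,"rx":0,"ry":0,"rz":0,"fingers":72},{"x":0,"y":-0.05,"z":0,"rx":0,"ry":0,"rz":0,"fingers":72},{"x":0,"y":-0.04,"z":0,"rx":0,"ry":11.7,"rz":0,"fingers":60},{"x":0,"y":0,"z":0,"rx":0,"ry":0,"rz":0,"fingers":60}]' 60; echo
python3 - <<'E'
from h import *
to(483.9,-313.9,170,79)
p=shot('scene','s16'); cv2.imwrite('pics/s16c.png',cv2.resize(p['image'][60:340,180:560],None,fx=2.1,fy=2.1,interpolation=2))
for n in ['case','tray','bottle_red','bottle_blue','bottle_green','pot']: print(n,[(np.array(d['point']),d['confidence']) for d in ctrl.tip_of(p,n)[:1]])
E
```

```text
clock: 30.58
tcp_pos: [492.8, 282.8, 9.2]
tool_rot: [[1.0, -0.0, -0.012], [0.012, 0.0, 1.0], [-0.0, -1.0, 0.0]]
force: [-3.8, -2.8, 6.1]
gripper_width: 51.2

clock: 31.58
tcp_pos: [493.9, 283.4, 173.5]
tool_rot: [[0.984, 0.006, 0.177], [-0.177, 0.003, 0.984], [0.006, -1.0, 0.004]]
force: [0.7, -0.3, 0.2]
gripper_width: 51.1

t 31.575 tcp [493.9 283.4 173.5] F [ 0.7 -0.3  0.2] w 51.06171948782831
yaw 79.82 tilt 0.41 ry 0.8; then tool x 104.1 y 3.5 z -588.2 mm
case [(array([492.3, 282.7,   5.8]), 0.88)]
tray [(array([494.4, 284.8,   0.6]), 0.83)]
bottle_red [(array([ 385.9, -291.6,    1.3]), 0.85)]
bottle_blue [(array([ 436.3, -300.7,    4.9]), 0.9)]
bottle_green []
pot [(array([633.9,  83.3,   9.7]), 0.62)]
```

View pics/s16c.png

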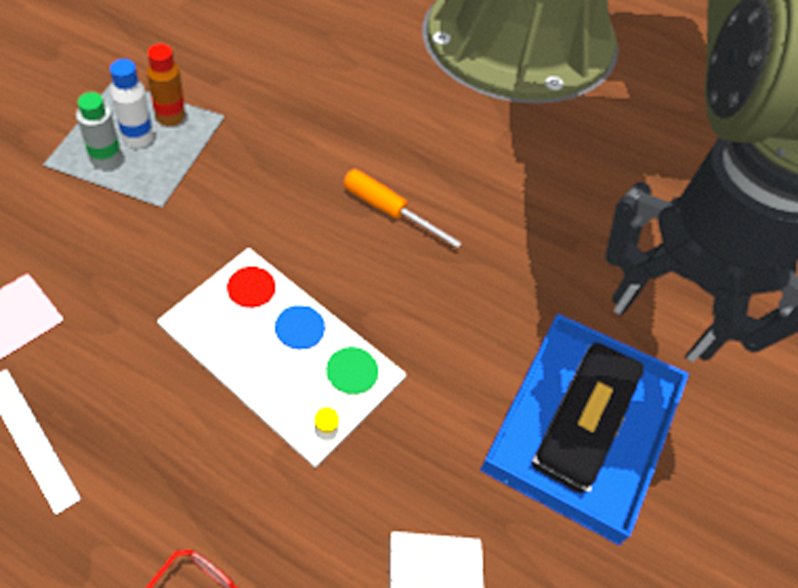

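The case lies flat in the tray with the badge up at about (600,405), the bottles stand on the mat and the pot is untouched. Back to green.

```bash
exec 2>&1
python3 -m jog '[{"x":0,"y":0,"z":0,"rx":0,"ry":1.0,"rz":0,"fingers":60},{"x":0.0095,"y":0,"z":-0.0535,"rx":0,"ry":0,"rz":0,"fingers":60},{"x":0.0095,"y":0,"z":-0.0535,"rx":0,"ry":0,"rz":0,"fingers":60},{"x":0.0095,"y":0,"z":-0.0535,"rx":0,"ry":0,"rz":0,"fingers":60},{"x":0.0095,"y":0,"z":-0.0535,"rx":0,"ry":0,"rz":0,"fingers":60},{"x":0.0095,"y":0,"z":-0.0535,"rx":0,"ry":0,"rz":0,"fingers":60},{"x":0.0095,"y":0,"z":-0.0535,"rx":0,"ry":0,"rz":0,"fingers":60},{"x":0.0095,"y":0,"z":-0.0535,"rx":0,"ry":0,"rz":0,"fingers":60},{"x":0.0095,"y":0,"z":-0.0535,"rx":0,"ry":0,"rz":0,"fingers":60},{"x":0.0095,"y":0,"z":-0.0535,"rx":0,"ry":0,"rz":0,"fingers":60},{"x":0.0095,"y":0,"z":-0.0535,"rx":0,"ry":0,"rz":0,"fingers":60},{"x":0.0095,"y":0,"z":-0.0535,"rx":0,"ry":0,"rz":0,"fingers":60}]' 40; echo
python3 -m jog '[{"x":0,"y":0,"z":0,"rx":0,"ry":0,"rz":0,"fingers":60},{"x":0,"y":0,"z":0,"rx":0,"ry":0,"rz":0,"fingers":60}]' 40; echo
python3 - <<'E'
from h import *
to(483.9,-313.9,44.3,79)
E
```

```text
clock: 33.42
tcp_pos: [482.1, -316.6, 168.6]
tool_rot: [[0.981, -0.0, 0.193], [-0.193, 0.0, 0.981], [-0.0, -1.0, 0.0]]
force: [0.6, 1.0, 0.5]
gripper_width: 51.5

clock: 33.67
tcp_pos: [482.3, -314.4, 168.4]
tool_rot: [[0.981, -0.001, 0.192], [-0.192, 0.001, 0.981], [-0.001, -1.0, 0.0]]
force: [-0.1, -0.2, 0.1]
gripper_width: 51.2

t 33.675 tcp [ 482.3 -314.4  168.4] F [-0.1 -0.2  0.1] w 51.21863538152865
yaw 78.90 tilt 0.05 ry -0.1; then tool x 1.5 y 124.1 z 0.8 mm
```

```bash
exec 2>&1
python3 -m jog '[{"x":0.0015,"y":0.04,"z":0.001,"rx":0,"ry":0,"rz":0,"fingers":60},{"x":0,"y":0.04,"z":0,"rx":0,"ry":0,"rz":0,"fingers":60},{"x":0,"y":0.03,"z":0,"rx":0,"ry":0,"rz":0,"fingers":60},{"x":0,"y":0.013,"z":0,"rx":0,"ry":0,"rz":0,"fingers":60},{"x":0,"y":0,"z":0,"rx":0,"ry":0,"rz":0,"fingers":60},{"x":0,"y":0,"z":0,"rx":0,"ry":0,"rz":0,"fingers":60},{"x":0,"y":0,"z":0,"rx":0,"ry":0,"rz":0,"fingers":30},{"x":0,"y":0,"z":0,"rx":0,"ry":0,"rz":0,"fingers":30},{"x":0,"y":0,"z":0,"rx":0,"ry":0,"rz":0,"fingers":30},{"x":0,"y":0,"z":0,"rx":0,"ry":0,"rz":0,"fingers":30}]' 40; echo
python3 -m jog '[{"x":0,"y":-0.02,"z":0,"rx":0,"ry":0,"rz":0,"fingers":30},{"x":0,"y":-0.03,"z":0,"rx":0,"ry":0,"rz":0,"fingers":30},{"x":0.001,"y":-0.01,"z":0.025,"rx":0,"ry":0,"rz":0,"fingers":30},{"x":0.001,"y":0,"z":0.05,"rx":0,"ry":0,"rz":0,"fingers":30},{"x":0.001,"y":0,"z":0.05,"rx":0,"ry":0,"rz":0,"fingers":30},{"x":0.001,"y":0,"z":0.05,"rx":0,"ry":0,"rz":0,"fingers":30},{"x":0.001,"y":0,"z":0.05,"rx":0,"ry":0,"rz":0,"fingers":30},{"x":0.001,"y":0,"z":0.05,"rx":0,"ry":0,"rz":0,"fingers":30},{"x":0.001,"y":0,"z":0.05,"rx":0,"ry":0,"rz":0,"fingers":30},{"x":0.001,"y":0,"z":0.045,"rx":0,"ry":0,"rz":0,"fingers":30},{"x":0.001,"y":0.02,"z":0.028,"rx":0,"ry":0,"rz":0,"fingers":30},{"x":0,"y":0,"z":0,"rx":0,"ry":0,"rz":0,"fingers":30}]' 40; echo
python3 -m jog '[{"x":0,"y":0,"z":0,"rx":0,"ry":0,"rz":0,"fingers":30}]' 40; echo
python3 - <<'E'
from h import *
to(569.2,75.2,54.5,79)
p=shot('scene','s17'); cv2.imwrite('pics/s17c.png',cv2.resize(p['image'][60:280,180:420],None,fx=3,fy=2.7,interpolation=2))
E
```

```text
clock: 34.92
tcp_pos: [484.6, -314.5, 47.1]
tool_rot: [[0.981, 0.002, 0.192], [-0.192, -0.001, 0.981], [0.002, -1.0, -0.001]]
force: [-0.3, 1.6, 5.4]
gripper_width: 36.7

clock: 36.42
tcp_pos: [568.7, 76.3, 84.8]
tool_rot: [[0.982, -0.002, 0.19], [-0.19, -0.0, 0.982], [-0.002, -1.0, -0.0]]
force: [-0.0, -1.4, -1.8]
gripper_width: 36.8

clock: 36.55
tcp_pos: [569.3, 74.3, 86.3]
tool_rot: [[0.981, 0.0, 0.192], [-0.192, -0.0, 0.981], [0.0, -1.0, -0.0]]
force: [-0.4, -0.8, -1.2]
gripper_width: 36.8

t 36.55 tcp [569.3  74.3  86.3] F [-0.4 -0.8 -1.2] w 36.817561072851554
yaw 78.92 tilt 0.02 ry -0.1; then tool x -0.3 y 31.8 z 0.9 mm
```

View pics/s17c.png

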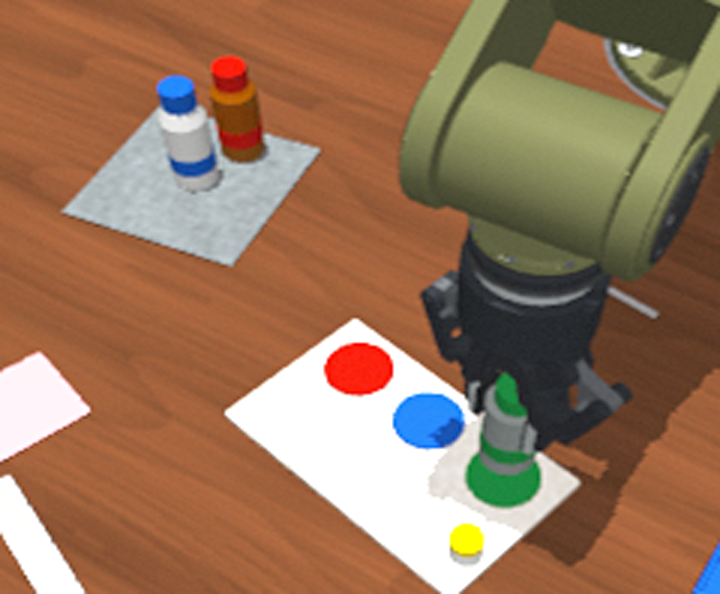

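```bash
exec 2>&1
python3 -m jog '[{"x":0,"y":0.012,"z":0.001,"rx":0,"ry":0,"rz":0,"fingers":30},{"x":0,"y":0.010,"z":0,"rx":0,"ry":0,"rz":0,"fingers":30},{"x":0,"y":0.005,"z":0,"rx":0,"ry":0,"rz":0,"fingers":30},{"x":0,"y":0.0015,"z":0,"rx":0,"ry":0,"rz":0,"fingers":30},{"x":0,"y":0,"z":0,"rx":0,"ry":0,"rz":0,"fingers":30},{"x":0,"y":0,"z":0,"rx":0,"ry":0,"rz":0,"fingers":30}]' 40; echo
python3 - <<'E'
from h import *
to(569.2,75.2,57.1,79)
p=shot('scene','s18'); cv2.imwrite('pics/s18c.png',cv2.resize(p['image'][170:270,280:400],None,fx=5,fy=5,interpolation=2))
E
```

```text
clock: 37.35
tcp_pos: [569.5, 75.8, 57.4]
tool_rot: [[0.981, 0.0, 0.192], [-0.192, 0.0, 0.981], [0.0, -1.0, 0.0]]
force: [-0.6, -0.1, -2.1]
gripper_width: 36.9

t 37.35 tcp [569.5  75.8  57.4] F [-0.6 -0.1 -2.1] w 36.871665684053326
yaw 78.93 tilt 0.02 ry -0.1; then tool x -0.2 y 0.3 z -0.6 mm
```

View pics/s18c.png

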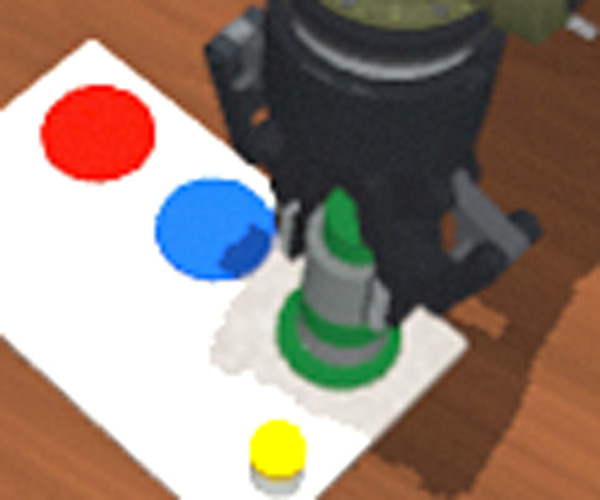

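Green sits on its coaster near (342,340). I'll release it and return to blue.

```bash
exec 2>&1
python3 -m jog '[{"x":0,"y":0.001,"z":0,"rx":0,"ry":0,"rz":0,"fingers":30},{"x":0,"y":0,"z":0,"rx":0,"ry":0,"rz":0,"fingers":30},{"x":0,"y":0,"z":0,"rx":0,"ry":0,"rz":0,"fingers":60},{"x":0,"y":0,"z":0,"rx":0,"ry":0,"rz":0,"fingers":60},{"x":0,"y":0,"z":0,"rx":0,"ry":0,"rz":0,"fingers":60},{"x":0,"y":-0.02,"z":0,"rx":0,"ry":0,"rz":0,"fingers":60},{"x":0,"y":-0.045,"z":0,"rx":0,"ry":0,"rz":0,"fingers":60},{"x":0,"y":-0.045,"z":0,"rx":0,"ry":0,"rz":0,"fingers":60},{"x":0,"y":0,"z":0,"rx":0,"ry":0,"rz":0,"fingers":60}]' 40; echo
python3 -m jog '[{"x":-0.0067,"y":0,"z":-0.0443,"rx":0,"ry":0,"rz":0,"fingers":60},{"x":-0.0067,"y":0,"z":-0.0443,"rx":0,"ry":0,"rz":0,"fingers":60},{"x":-0.0067,"y":0,"z":-0.0443,"rx":0,"ry":0,"rz":0,"fingers":60},{"x":-0.0067,"y":0,"z":-0.0443,"rx":0,"ry":0,"rz":0,"fingers":60},{"x":-0.0067,"y":0,"z":-0.0443,"rx":0,"ry":0,"rz":0,"fingers":60},{"x":-0.0067,"y":0,"z":-0.0443,"rx":0,"ry":0,"rz":0,"fingers":60},{"x":-0.0067,"y":0,"z":-0.0443,"rx":0,"ry":0,"rz":0,"fingers":60},{"x":-0.0067,"y":0,"z":-0.0443,"rx":0,"ry":0,"rz":0,"fingers":60},{"x":-0.0067,"y":0,"z":-0.0443,"rx":0,"ry":0,"rz":0,"fingers":60},{"x":0,"y":0,"z":0,"rx":0,"ry":0,"rz":0,"fingers":60},{"x":0,"y":0,"z":0,"rx":0,"ry":0,"rz":0,"fingers":60}]' 40; echo
python3 - <<'E'
from h import *
to(434.3,-304.2,43.5,79)
p=shot('scene','s19'); cv2.imwrite('pics/s19c.png',cv2.resize(p['image'][60:280,180:420],None,fx=3,fy=2.7,interpolation=2))
E
```

```text
clock: 38.52
tcp_pos: [570.8, 75.9, 169.8]
tool_rot: [[0.981, 0.006, 0.192], [-0.192, 0.0, 0.981], [0.006, -1.0, 0.002]]
force: [-0.7, 0.0, -0.5]
gripper_width: 50.9

clock: 39.9
tcp_pos: [433.7, -303.5, 165.6]
tool_rot: [[0.981, -0.001, 0.192], [-0.192, 0.001, 0.981], [-0.001, -1.0, 0.001]]
force: [0.1, 0.2, -0.1]
gripper_width: 51.3

t 39.9 tcp [ 433.7 -303.5  165.6] F [ 0.1  0.2 -0.1] w 51.34079842816325
yaw 78.92 tilt 0.07 ry -0.1; then tool x 0.8 y 122.1 z -0.6 mm
```

View pics/s19c.png

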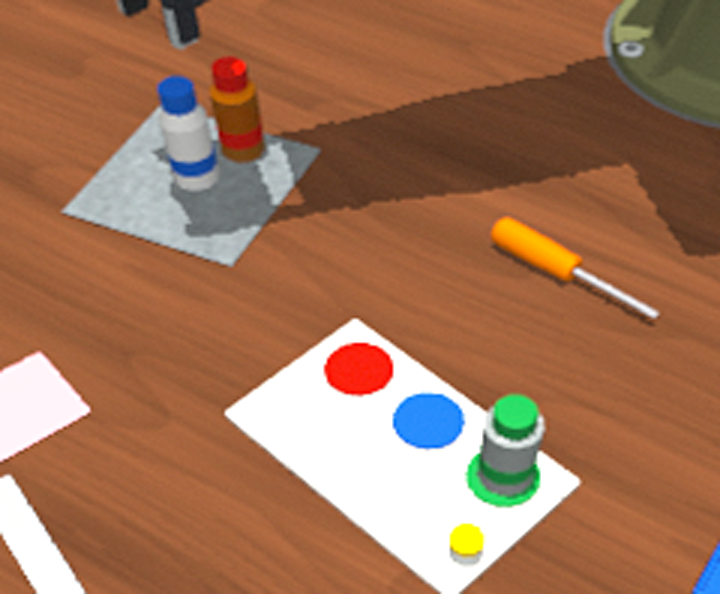

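Green is standing on its coaster, about 2–3 mm off centre. Now blue.

```bash
exec 2>&1
python3 -m jog '[{"x":0.001,"y":0.04,"z":-0.0005,"rx":0,"ry":0,"rz":0,"fingers":60},{"x":0,"y":0.04,"z":0,"rx":0,"ry":0,"rz":0,"fingers":60},{"x":0,"y":0.029,"z":0,"rx":0,"ry":0,"rz":0,"fingers":60},{"x":0,"y":0.012,"z":0,"rx":0,"ry":0,"rz":0,"fingers":60},{"x":0,"y":0,"z":0,"rx":0,"ry":0,"rz":0,"fingers":60},{"x":0,"y":0,"z":0,"rx":0,"ry":0,"rz":0,"fingers":60},{"x":0,"y":0,"z":0,"rx":0,"ry":0,"rz":0,"fingers":30},{"x":0,"y":0,"z":0,"rx":0,"ry":0,"rz":0,"fingers":30},{"x":0,"y":0,"z":0,"rx":0,"ry":0,"rz":0,"fingers":30},{"x":0,"y":0,"z":0,"rx":0,"ry":0,"rz":0,"fingers":30}]' 40; echo
python3 -m jog '[{"x":0,"y":-0.02,"z":0,"rx":0,"ry":0,"rz":0,"fingers":30},{"x":0,"y":-0.03,"z":0,"rx":0,"ry":0,"rz":0,"fingers":30},{"x":0.004,"y":-0.01,"z":0.020,"rx":0,"ry":0,"rz":0,"fingers":30},{"x":0.008,"y":0,"z":0.045,"rx":0,"ry":0,"rz":0,"fingers":30},{"x":0.008,"y":0,"z":0.045,"rx":0,"ry":0,"rz":0,"fingers":30},{"x":0.008,"y":0,"z":0.045,"rx":0,"ry":0,"rz":0,"fingers":30},{"x":0.008,"y":0,"z":0.045,"rx":0,"ry":0,"rz":0,"fingers":30},{"x":0.008,"y":0,"z":0.045,"rx":0,"ry":0,"rz":0,"fingers":30},{"x":0.008,"y":0,"z":0.045,"rx":0,"ry":0,"rz":0,"fingers":30},{"x":0.007,"y":0.02,"z":0.037,"rx":0,"ry":0,"rz":0,"fingers":30},{"x":0,"y":0,"z":0,"rx":0,"ry":0,"rz":0,"fingers":30},{"x":0,"y":0,"z":0,"rx":0,"ry":0,"rz":0,"fingers":30}]' 40; echo
python3 - <<'E'
from h import *
to(555.1,6.3,55.5,79)
p=shot('scene','s20'); cv2.imwrite('pics/s20c.png',cv2.resize(p['image'][60:280,180:420],None,fx=3,fy=2.7,interpolation=2))
E
```

```text
clock: 41.2
tcp_pos: [435.2, -305.0, 46.5]
tool_rot: [[0.981, 0.002, 0.192], [-0.192, -0.001, 0.981], [0.002, -1.0, -0.001]]
force: [-1.0, 0.2, 5.9]
gripper_width: 36.7

clock: 42.7
tcp_pos: [555.0, 5.3, 85.2]
tool_rot: [[0.982, -0.0, 0.191], [-0.191, -0.0, 0.982], [-0.0, -1.0, -0.0]]
force: [0.5, -0.9, -0.3]
gripper_width: 36.7

t 42.7 tcp [555.    5.3  85.2] F [ 0.5 -0.9 -0.3] w 36.650446393502534
yaw 78.97 tilt 0.03 ry -0.0; then tool x -0.1 y 29.7 z 1.0 mm
```

View pics/s20c.png

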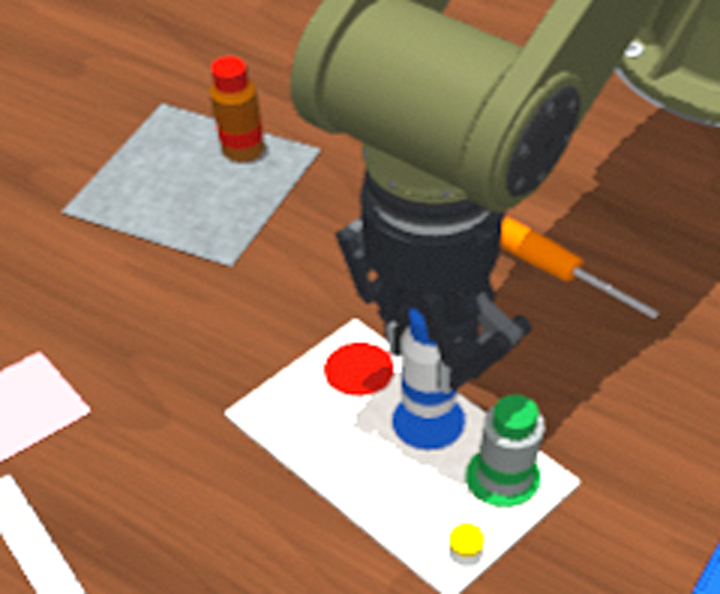

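```bash
exec 2>&1
python3 -m jog '[{"x":0,"y":0.012,"z":0.001,"rx":0,"ry":0,"rz":0,"fingers":30},{"x":0,"y":0.010,"z":0,"rx":0,"ry":0,"rz":0,"fingers":30},{"x":0,"y":0.005,"z":0,"rx":0,"ry":0,"rz":0,"fingers":30},{"x":0,"y":0.0015,"z":0,"rx":0,"ry":0,"rz":0,"fingers":30},{"x":0,"y":0,"z":0,"rx":0,"ry":0,"rz":0,"fingers":30},{"x":0,"y":0,"z":0,"rx":0,"ry":0,"rz":0,"fingers":30}]' 40; echo
python3 - <<'E'
from h import *
to(555.1,6.3,56.5,79)
p=shot('scene','s21'); cv2.imwrite('pics/s21c.png',cv2.resize(p['image'][170:270,280:400],None,fx=5,fy=5,interpolation=2))
E
```

```text
clock: 43.5
tcp_pos: [555.6, 5.9, 56.9]
tool_rot: [[0.981, 0.0, 0.192], [-0.192, 0.0, 0.981], [0.0, -1.0, 0.0]]
force: [-0.0, -0.8, -1.0]
gripper_width: 37.0

t 43.5 tcp [555.6   5.9  56.9] F [-0.  -0.8 -1. ] w 37.014060033109544
yaw 78.93 tilt 0.02 ry -0.1; then tool x -0.6 y 0.4 z 0.3 mm
```

View pics/s21c.png

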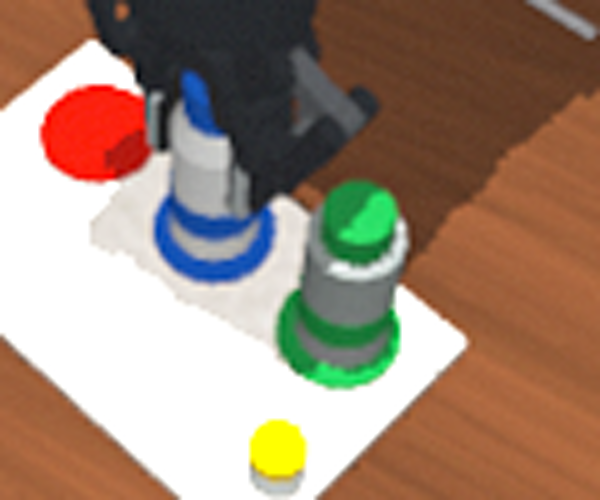

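Blue is centred on its coaster. I'll release it and go to red.

```bash
exec 2>&1
python3 -m jog '[{"x":0,"y":0.001,"z":0,"rx":0,"ry":0,"rz":0,"fingers":30},{"x":0,"y":0,"z":0,"rx":0,"ry":0,"rz":0,"fingers":30},{"x":0,"y":0,"z":0,"rx":0,"ry":0,"rz":0,"fingers":60},{"x":0,"y":0,"z":0,"rx":0,"ry":0,"rz":0,"fingers":60},{"x":0,"y":0,"z":0,"rx":0,"ry":0,"rz":0,"fingers":60},{"x":0,"y":-0.02,"z":0,"rx":0,"ry":0,"rz":0,"fingers":60},{"x":0,"y":-0.045,"z":0,"rx":0,"ry":0,"rz":0,"fingers":60},{"x":0,"y":-0.045,"z":0,"rx":0,"ry":0,"rz":0,"fingers":60},{"x":0,"y":0,"z":0,"rx":0,"ry":0,"rz":0,"fingers":60}]' 40; echo
python3 -m jog '[{"x":-0.014,"y":0,"z":-0.041,"rx":0,"ry":0,"rz":0,"fingers":60},{"x":-0.014,"y":0,"z":-0.041,"rx":0,"ry":0,"rz":0,"fingers":60},{"x":-0.014,"y":0,"z":-0.041,"rx":0,"ry":0,"rz":0,"fingers":60},{"x":-0.014,"y":0,"z":-0.041,"rx":0,"ry":0,"rz":0,"fingers":60},{"x":-0.014,"y":0,"z":-0.041,"rx":0,"ry":0,"rz":0,"fingers":60},{"x":-0.014,"y":0,"z":-0.041,"rx":0,"ry":0,"rz":0,"fingers":60},{"x":-0.014,"y":0,"z":-0.041,"rx":0,"ry":0,"rz":0,"fingers":60},{"x":-0.014,"y":0,"z":-0.041,"rx":0,"ry":0,"rz":0,"fingers":60},{"x":0,"y":0,"z":0,"rx":0,"ry":0,"rz":0,"fingers":60},{"x":0,"y":0,"z":0,"rx":0,"ry":0,"rz":0,"fingers":60}]' 40; echo
python3 - <<'E'
from h import *
to(383.3,-294.3,43.5,79)
E
```

```text
clock: 44.68
tcp_pos: [556.9, 5.9, 169.2]
tool_rot: [[0.981, 0.006, 0.192], [-0.192, -0.0, 0.981], [0.006, -1.0, 0.001]]
force: [-0.0, -1.1, -0.4]
gripper_width: 51.4

clock: 45.92
tcp_pos: [382.6, -294.1, 165.2]
tool_rot: [[0.981, -0.001, 0.192], [-0.192, 0.001, 0.981], [-0.001, -1.0, 0.001]]
force: [0.6, 1.3, -0.3]
gripper_width: 51.4

t 45.925 tcp [ 382.6 -294.1  165.2] F [ 0.6  1.3 -0.3] w 51.35955769558289
yaw 78.91 tilt 0.06 ry -0.1; then tool x 0.8 y 121.7 z -0.1 mm
```

```bash
exec 2>&1
python3 -m jog '[{"x":0.001,"y":0.04,"z":0,"rx":0,"ry":0,"rz":0,"fingers":60},{"x":0,"y":0.04,"z":0,"rx":0,"ry":0,"rz":0,"fingers":60},{"x":0,"y":0.029,"z":0,"rx":0,"ry":0,"rz":0,"fingers":60},{"x":0,"y":0.012,"z":0,"rx":0,"ry":0,"rz":0,"fingers":60},{"x":0,"y":0,"z":0,"rx":0,"ry":0,"rz":0,"fingers":60},{"x":0,"y":0,"z":0,"rx":0,"ry":0,"rz":0,"fingers":60},{"x":0,"y":0,"z":0,"rx":0,"ry":0,"rz":0,"fingers":30},{"x":0,"y":0,"z":0,"rx":0,"ry":0,"rz":0,"fingers":30},{"x":0,"y":0,"z":0,"rx":0,"ry":0,"rz":0,"fingers":30},{"x":0,"y":0,"z":0,"rx":0,"ry":0,"rz":0,"fingers":30}]' 40; echo
python3 -m jog '[{"x":0,"y":-0.02,"z":0,"rx":0,"ry":0,"rz":0,"fingers":30},{"x":0,"y":-0.03,"z":0,"rx":0,"ry":0,"rz":0,"fingers":30},{"x":0.008,"y":-0.01,"z":0.018,"rx":0,"ry":0,"rz":0,"fingers":30},{"x":0.016,"y":0,"z":0.037,"rx":0,"ry":0,"rz":0,"fingers":30},{"x":0.016,"y":0,"z":0.037,"rx":0,"ry":0,"rz":0,"fingers":30},{"x":0.016,"y":0,"z":0.037,"rx":0,"ry":0,"rz":0,"fingers":30},{"x":0.016,"y":0,"z":0.037,"rx":0,"ry":0,"rz":0,"fingers":30},{"x":0.016,"y":0,"z":0.037,"rx":0,"ry":0,"rz":0,"fingers":30},{"x":0.016,"y":0,"z":0.037,"rx":0,"ry":0,"rz":0,"fingers":30},{"x":0.007,"y":0.02,"z":0.018,"rx":0,"ry":0,"rz":0,"fingers":30},{"x":0,"y":0,"z":0,"rx":0,"ry":0,"rz":0,"fingers":30},{"x":0,"y":0,"z":0,"rx":0,"ry":0,"rz":0,"fingers":30}]' 40; echo
python3 - <<'E'
from h import *
to(541.4,-62.4,56,79)
p=shot('scene','s22'); cv2.imwrite('pics/s22c.png',cv2.resize(p['image'][60:280,180:420],None,fx=3,fy=2.7,interpolation=2))
E
```

```text
clock: 47.18
tcp_pos: [384.1, -295.0, 46.0]
tool_rot: [[0.981, 0.002, 0.192], [-0.192, -0.001, 0.981], [0.002, -1.0, -0.001]]
force: [-0.4, 2.0, 5.5]
gripper_width: 36.8

clock: 48.68
tcp_pos: [542.0, -63.3, 85.5]
tool_rot: [[0.981, 0.0, 0.192], [-0.192, -0.0, 0.981], [0.001, -1.0, -0.0]]
force: [-0.2, -0.5, -1.1]
gripper_width: 36.7

t 48.675 tcp [542.  -63.3  85.5] F [-0.2 -0.5 -1.1] w 36.73953706145662
yaw 78.92 tilt 0.03 ry -0.1; then tool x -0.8 y 29.5 z 0.8 mm
```

View pics/s22c.png

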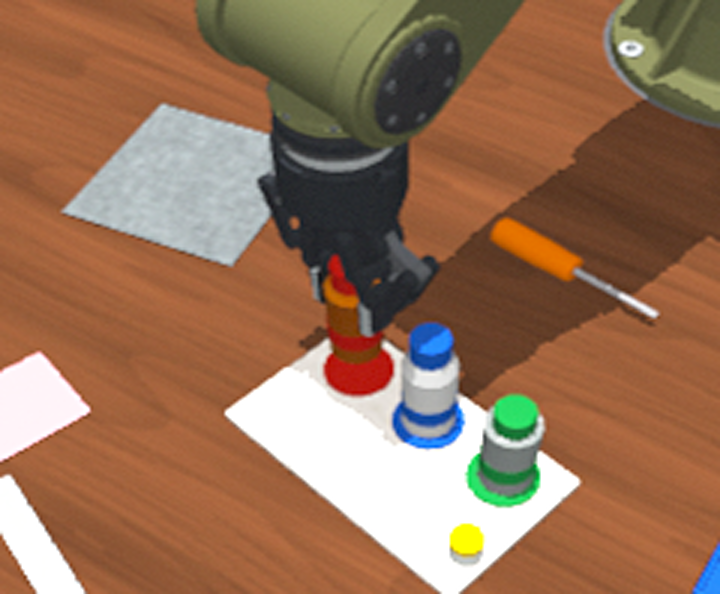

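```bash
exec 2>&1
python3 -m jog '[{"x":-0.001,"y":0.012,"z":0.0005,"rx":0,"ry":0,"rz":0,"fingers":30},{"x":0,"y":0.010,"z":0,"rx":0,"ry":0,"rz":0,"fingers":30},{"x":0,"y":0.005,"z":0,"rx":0,"ry":0,"rz":0,"fingers":30},{"x":0,"y":0.0015,"z":0,"rx":0,"ry":0,"rz":0,"fingers":30},{"x":0,"y":0,"z":0,"rx":0,"ry":0,"rz":0,"fingers":30},{"x":0,"y":0,"z":0,"rx":0,"ry":0,"rz":0,"fingers":30}]' 40; echo
python3 - <<'E'
from h import *
to(541.4,-62.4,56,79)
p=shot('scene','s23'); cv2.imwrite('pics/s23c.png',cv2.resize(p['image'][160:260,260:380],None,fx=5,fy=5,interpolation=2))
E
```

```text
clock: 49.48
tcp_pos: [541.3, -62.1, 56.4]
tool_rot: [[0.981, 0.0, 0.192], [-0.192, -0.0, 0.981], [0.0, -1.0, 0.0]]
force: [-0.6, 0.3, -1.6]
gripper_width: 36.9

t 49.475 tcp [541.3 -62.1  56.4] F [-0.6  0.3 -1.6] w 36.894264072232914
yaw 78.94 tilt 0.02 ry -0.1; then tool x 0.1 y 0.4 z -0.3 mm
```

View pics/s23c.png

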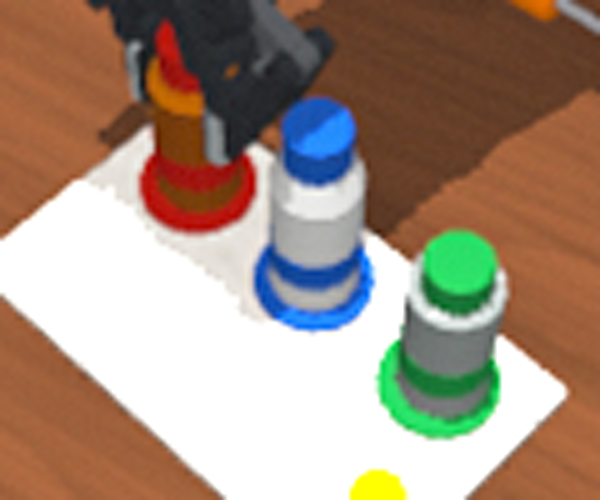

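Red is on its coaster and blue is well centred. Green is a few mm off, well inside 12 mm. I'll release, withdraw and check.

```bash
exec 2>&1
python3 -m jog '[{"x":0,"y":0.001,"z":0,"rx":0,"ry":0,"rz":0,"fingers":30},{"x":0,"y":0,"z":0,"rx":0,"ry":0,"rz":0,"fingers":30},{"x":0,"y":0,"z":0,"rx":0,"ry":0,"rz":0,"fingers":60},{"x":0,"y":0,"z":0,"rx":0,"ry":0,"rz":0,"fingers":60},{"x":0,"y":0,"z":0,"rx":0,"ry":0,"rz":0,"fingers":60},{"x":0,"y":-0.02,"z":0,"rx":0,"ry":0,"rz":0,"fingers":60},{"x":0,"y":-0.045,"z":0,"rx":0,"ry":0,"rz":0,"fingers":60},{"x":0,"y":-0.045,"z":0,"rx":0,"ry":0,"rz":0,"fingers":60},{"x":0,"y":-0.04,"z":0,"rx":0,"ry":0,"rz":0,"fingers":60},{"x":0,"y":0,"z":-0.05,"rx":0,"ry":0,"rz":0,"fingers":60},{"x":0,"y":0,"z":-0.05,"rx":0,"ry":0,"rz":0,"fingers":60},{"x":0,"y":0,"z":-0.05,"rx":0,"ry":0,"rz":0,"fingers":60}]' 40; echo
python3 -m jog '[{"x":-0.03,"y":0,"z":-0.05,"rx":0,"ry":0,"rz":0,"fingers":60},{"x":0,"y":0,"z":-0.04,"rx":0,"ry":0,"rz":0,"fingers":60},{"x":0,"y":0,"z":0,"rx":0,"ry":0,"rz":0,"fingers":60},{"x":0,"y":0,"z":0,"rx":0,"ry":0,"rz":0,"fingers":60}]' 40; echo
python3 - <<'E'
from h import *
st()
for cam in ['scene','top']:
    p=shot(cam,cam+'F')
    print(cam,{n:[np.round(d['point']) for d in ctrl.tip_of(p,n)[:1]] for n in ['bottle_red','coaster_red','bottle_blue','coaster_blue','bottle_green','coaster_green','case','tray','pot']})
    cv2.imwrite(f'pics/{cam}Fc.png',cv2.resize(p['image'][100:340,180:560],None,fx=2.1,fy=2.1,interpolation=2))
E
```

```text
clock: 51.02
tcp_pos: [511.9, -210.7, 205.4]
tool_rot: [[0.981, 0.0, 0.192], [-0.192, -0.0, 0.981], [0.0, -1.0, -0.0]]
force: [0.7, -0.7, 0.3]
gripper_width: 51.6

clock: 51.52
tcp_pos: [465.8, -291.5, 205.1]
tool_rot: [[0.981, -0.0, 0.192], [-0.192, 0.0, 0.981], [-0.0, -1.0, 0.0]]
force: [-0.3, -0.0, 0.6]
gripper_width: 51.2

t 51.525 tcp [ 465.8 -291.5  205.1] F [-0.3 -0.   0.6] w 51.17031389947252
scene {'bottle_red': [array([632.,  83.,  10.])], 'coaster_red': [array([541., -60.,   8.])], 'bottle_blue': [array([556.,   9.,  13.])], 'coaster_blue': [array([630.,  84.,  10.])], 'bottle_green': [array([566.,  78.,  17.])], 'coaster_green': [array([573.,  76.,  11.])], 'case': [array([494., 283.,   4.])], 'tray': [array([496., 285.,  -2.])], 'pot': [array([553.,   7.,   7.])]}
top {'bottle_red': [array([539., -63.,  12.])], 'coaster_red': [array([542., -61.,  10.])], 'bottle_blue': [array([552.,   6.,  16.])], 'coaster_blue': [array([551.,   8.,   7.])], 'bottle_green': [array([567.,  79.,  12.])], 'coaster_green': [array([564.,  77.,   8.])], 'case': [array([490., 285.,   3.])], 'tray': [array([491., 284.,  -4.])], 'pot': [array([633.,  89.,   9.])]}
```

View pics/sceneFc.png

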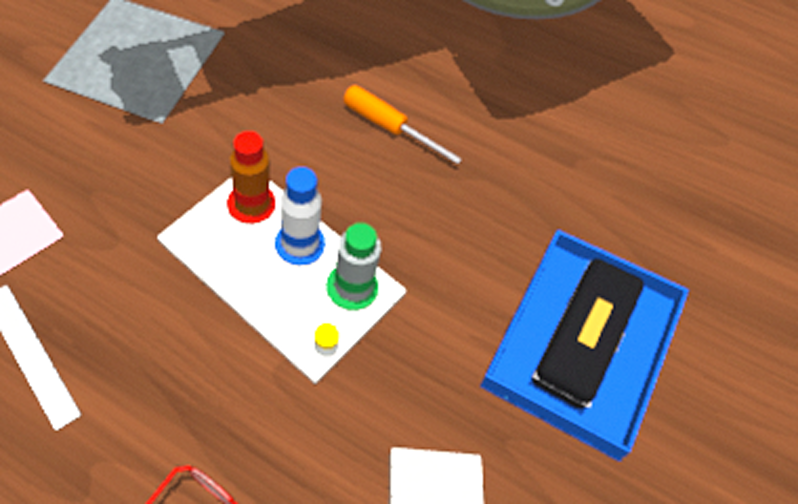

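View pics/topFc.png

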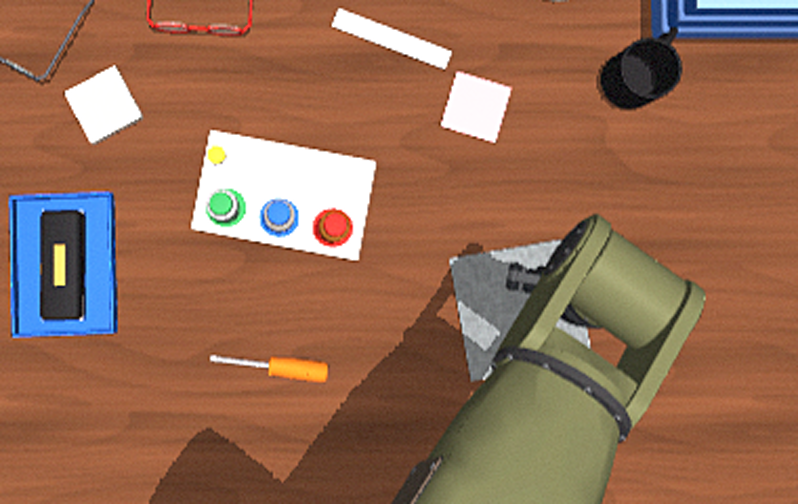

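Both pictures show the goal state: each bottle is upright within its coaster, the case is flat in the tray, and the arm is clear. Handing in.

```bash
python3 -c "
from cell import ctrl
print(ctrl.hand_in())"
```

```text
the job is handed in; nothing more can be done
None
```

I handed the job in at about 51.5 s of the 141 s allowed; no verdict is reported. I parked red, blue and green on the mat and laid the case flat in the tray, badge up. Then I put green, blue and red back on their coasters and moved the gripper clear.

**Last checks**
- **Bottles:** both cameras show all three upright on their own coasters. Blue and red look centred to about 2 mm. Green looks about 3 mm off centre, inside the 12 mm limit.
- **Case:** it reads within about 2 mm of the tray's centre.
- **Pot:** the last clear readings are within 3 mm of the first ones, and in the pictures it stands where it was.

**Readings that disagreed**
- In the final scene picture the network mixed up some labels. It put "bottle_red" and "coaster_blue" at the pot's position, and the pot at the blue bottle's.
- The scene camera put "coaster_green" at x = 573 mm; the top camera gave 564 mm.
- I relied on the pictures, the other top-camera readings and the arm's recorded release poses for these.

Early on, several move calls were refused because every row needs all seven values; nothing moved in those.

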